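# Hang brackets level on a drying bar behind a key-turned gate

## Robot

A 6-joint arm with a two-finger parallel gripper is mounted at the origin on the work surface; the furniture and walls round the work are solid. World frame = base frame: x ahead of the robot, y to its left, z up, the work surface at z = 0. Lengths are in m, angles in rad, forces in N, time in s.
With the tool pointing down it reaches from about 0.35 to 0.975 m from the base axis. Payload 4.9 kg.
Tool frame: the origin (TCP) lies at the very end of the fingers, on their centre line; the grasp point (between the pads) lies 19 mm behind it; z points along the fingers, y is the line along which they close (so a half turn about z gives the same grasp; the last joint's range is limited). The gripper opens to 85 mm and grips with 20 to 120 N. Pads are 22 mm wide; open, the fingers measure 114 mm over their backs; the gripper's body (76 mm by 85 mm) begins 54 mm behind the grasp point. The pads swing forward as they close: fully open they stand 13 mm farther back than shut.
Start: joints at [-1.404, 0.053, 1.613, -0, 1.476, -0.119], TCP at [0.176, -0.6, 0.231] pointing down, gripper open.
Joint ranges: [-3.01, 3.01], [-1.01, 2.22], [0.06, 2.58], [-1.02, 4.17], [0.09, 2.62], [-3.14, 3.14]. Speed limits (rad/s): [2.57, 2.57, 3.14, 3.14, 3.14, 3.14].

## Interface

Orientations are given as a unit quaternion [w, x, y, z].
In Python, from plant import manip gives the robot as it stands.
- The arm moves only by the tool play_rows, never from a script. Its argument "series" is a list that holds one entry, the list of rows, each a list of 7 numbers: the shift along the world's x, y, z in m, then the turn, a rotation vector about the world's x, y, z in degrees, then the opening, from 0 (shut) to 1 (fully open). In form: [[[dx, dy, dz, rx, ry, rz, grip], ...]]. A call has 1 to 10 rows; each row shifts and turns the commanded pose from where the row before left it; what a row does not reach is not made up. A row lasts 1/10 s, in which the tool goes at most 50 mm and 8.59 degrees, less where a joint would pass 70% of its speed; a pose out of reach is approached as far as the arm can. A call with a gripper value outside its range is refused whole. The fingers move at their own pace and stop on an object; the grip force is fixed at half the most. Time passes only in rows, so rows that do not move let the fingers close. It gives the time, the measured TCP pose, the force, the opening and the grip force at its end, in the units of the state.
- manip.state(): the state, without advancing time (a new reading comes with each control period).
- manip.grab_frame(name): name is "side" or "top" or "wrist"; returns a dict with "frame" (480x640x3 uint8, blue, green, red), "mtx" (3x3 intrinsics, pixels), "R" (3x3) and "t" (3): a world point X has camera coordinates R X + t. Camera axes: x right, y down, z forward; pixel columns grow to the right and rows downward; lengths in m; the calibration is good to about 2 mm. A picture is of the moment at which its call begins. There is no depth.
- manip.job_done(): hands the job in; it is judged then, once.
The state is a dict: "time": time; "joint_pos": joint angles; "joint_vel": joint speeds; "joint_efforts": joint torques, N m; "tool_pos": TCP position; "tool_rot": TCP orientation; "contact_force": force on the tool from outside, world axes, zero at the start; "ft_torque": the same for the moment, N m; "gripper_width": opening from 0.0 (shut) to 1.0 (fully open); "grasp_force": force on a finger pad.
Only numpy, scipy, OpenCV 4.12 (cv2) and the standard library are available. Lean on these libraries where they do the work, as an engineer would, in place of code of your own. Each camera call takes 0.05 s, during which the arm holds its last target. There are 200 camera calls.

## Task

Put the red square key into the socket on the drying stand's gate and swing the gate open with it, about 70 degrees to the right. Then hang every bracket that waits in the wooden rack on the stand's bar, each by whichever of its three holes lets it hang level. At last turn the gate fully shut again with the key, so that no bracket can come off, and put the key back upright into its wooden stand; leave the masking tape and the tape measure where they lie.

Things in the scene. Friction and masses are not known exactly. Their poses are not given: they have to be found in the camera images.
- bracket_blue_mid (a point): blue bracket, upright (all in mm): 8 thick blue plastic board 150 long, 56 high (77 g) with three 18 wide round holes at y = -25, 0, +25, centres 40 below its top edge; from its lower edge hangs one steel arm 12 thick, 40 wide, 80 long, centred at y = +31 (301 g). Point: centre of the middle hole; x square to the board, y along it, z up. Grip the top edge, above the holes.
- bracket_orange_mid (a point): orange bracket, upright (all in mm): 8 thick orange plastic board 150 long, 56 high (77 g) with three 18 wide round holes at y = -25, 0, +25, centres 40 below its top edge; from its lower edge hangs one steel arm 12 thick, 34 wide, 100 long, centred at y = -31 (320 g). Point: centre of the middle hole; x square to the board, y along it, z up. Grip the top edge, above the holes.
- bracket_white_mid (a point): white bracket, upright (all in mm): 8 thick white plastic board 150 long, 56 high (77 g) with three 18 wide round holes at y = -25, 0, +25, centres 40 below its top edge; from its lower edge hang two steel arms 12 thick: 22 wide, 96 long at y = +36 (199 g) and 44 wide, 48 long at y = -36 (199 g). Point: centre of the middle hole; x square to the board, y along it, z up. Grip the top edge, above the holes.
- bracket_green_mid (a point): green bracket, upright (all in mm): 8 thick green plastic board 150 long, 56 high (77 g) with three 18 wide round holes at y = -25, 0, +25, centres 40 below its top edge; from its lower edge hang two steel arms 12 thick: 22 wide, 100 long at y = -46 (207 g) and 34 wide, 37 long at y = -6 (119 g). Point: centre of the middle hole; x square to the board, y along it, z up. Grip the top edge, above the holes.
- rack: wooden rack, 176 x 156 mm, fixed; origin on the bench below its centre, x along its two rails. The brackets wait in it one behind another, 50 mm apart along x, the ends of each board in notches 11 mm wide and 14 deep (floor 125 mm above the bench), arms hanging between the rails; lift straight up.
- stand: drying stand, fixed, 250 x 130 mm base, not to be moved; origin on the bench below its upright post's axis (post 26 mm thick), which carries the level bar (axis 150 mm above the bench, from the post along -x, towards the robot) and above it the yellow gate.
- bar_tip (a point): free rounded tip of the bar, on its axis. Bar: level, round, steel, 10 mm thick; x runs along it from the tip to the post (post's axis at 200 mm), y left, z up. Thread brackets on over the tip, about 45 mm apart. To clear the hub with the gripper and the gate's finger, keep boards 75 mm or more from the post's axis and 20 mm or more from the tip.
- gate (a joint): angle of the yellow gate about the post, rad: 0 = shut (a stop): its arm lies over the bar, underside 51 mm above the bar's axis, and the finger at its end hangs 25 mm beyond the bar's tip. Positive = swung open to the right (anticlockwise from above), up to 1.5. Turn clockwise from above to shut. Stays where left; takes 0.15 N m.
- socket (a point): centre of the mouth of the square socket in the top of the gate's yellow hub (46 mm square, on the post's axis, top 236 mm above the bench): 20 mm square, 30 mm deep, bevelled, open upwards, sides along the point's x and y, which turn with the gate (x from the arm's end to the post). The key goes in until its collar lies on the hub; it has 0.12 rad of play.
- key_mid (a point): red-handled square key, upright: flat red tab 12 thick (x), 48 wide (y), 46 mm high, this point its centre. Below: a thin neck, a round 32 mm collar whose underside is 37 mm below the point, and an 18 mm square shank 27 mm long, sides along x and y, end 64 mm below the point. 160 g. At the start it stands in its wooden stand.
- key_well (a point): centre of the mouth of the well in the loose wooden key stand (70 x 70 x 36 mm, 0.7 kg): 24 mm square, 31 mm deep, mouth bevelled, open upwards, sides along x and y. 36 mm above the bench; the key's collar rests on it.
- masking_tape: roll of masking tape lying flat, 98 mm across, 24 mm high; leave alone
- tape_measure: yellow tape measure, 68 x 84 x 37 mm; leave alone
Not all that is in view belongs to the job. What is shaped like the part that bears key_mid but blue is not meant.

How it is judged:
On the way, in this order (a step that is already met when the one before it is completed fails the run):
1. the gate is swung open with the key in the socket (horizontal distance between key_mid and socket below 0.006 m and z of key_mid in the frame of socket below 0.043 m and angle between key_mid's own z axis and vertical below 0.12 rad and value of joint gate above 0.95 rad), for 0.2 s.
2. every bracket hangs level on the bar (x of bracket_blue_mid in the frame of bar_tip between 0 and 0.188 m and y of bracket_blue_mid in the frame of bar_tip between -0.036 and 0.036 m and z of bracket_blue_mid in the frame of bar_tip between -0.015 and 0.006 m and angle between each of bracket_blue_mid, bracket_orange_mid, bracket_white_mid, bracket_green_mid's own z axis and vertical below 0.14 rad and x of bracket_orange_mid in the frame of bar_tip between 0 and 0.188 m and y of bracket_orange_mid in the frame of bar_tip between -0.036 and 0.036 m and z of bracket_orange_mid in the frame of bar_tip between -0.015 and 0.006 m and x of bracket_white_mid in the frame of bar_tip between 0 and 0.188 m and y of bracket_white_mid in the frame of bar_tip between -0.036 and 0.036 m and z of bracket_white_mid in the frame of bar_tip between -0.015 and 0.006 m and x of bracket_green_mid in the frame of bar_tip between 0 and 0.188 m and y of bracket_green_mid in the frame of bar_tip between -0.036 and 0.036 m and z of bracket_green_mid in the frame of bar_tip between -0.015 and 0.006 m), for 0.3 s.
3. the gate is turned shut with the key in the socket (horizontal distance between key_mid and socket below 0.006 m and z of key_mid in the frame of socket below 0.043 m and angle between key_mid's own z axis and vertical below 0.12 rad and value of joint gate below 0.07 rad), for 0.2 s.
At the end, for the whole second after the job is handed in: Every bracket present hangs on the bar by a hole, between tip and post, upright to within 0.14 rad; the gate is closed to within 0.09 rad; the key stands in the well of its wooden stand, within 6 mm of its centre, its collar down on the wood to within 6 mm and upright to within 0.12 rad (all of step 2 and value of joint gate below 0.09 rad and horizontal distance between key_mid and key_well below 0.006 m and z of key_mid in the frame of key_well below 0.043 m and angle between key_mid's own z axis and vertical below 0.12 rad); the robot touches nothing.
It fails at once if the masking tape is pushed aside by more than 20 mm (distance of masking_tape from where it was at the start of the episode above 0.02 m).
It fails at once if the tape measure is pushed aside by more than 20 mm (distance of tape_measure from where it was at the start of the episode above 0.02 m).
Of bracket_blue, bracket_orange, bracket_white, bracket_green only 2 to 3 are there at a start; the rules pass over those that are not, and their reading is None.
At some moment in a run one of key_stand may be knocked a few centimetres aside while the robot is not near it.
It also fails if it takes over 208 s, if anything falls off the work surface, if the arm or the gripper's body presses on something with over 40 N, if the wrist force passes 120 N, or if a joint passes its speed limit or range.

## Working session

There is one attempt and no reset: what is moved stays moved. The work goes in short steps, Python scripts to look and compute and a tool call to move; the robot and the scene stay as the last step left them, time stands still between calls to the robot, and variables do not carry over. Pictures are saved under pics/ and viewed, at most 14 in all, crops included, and the job is handed in when it is done.

Besides the shell and the picture viewer there is one more tool, called after ">>>" as name([rows], argument=value, ...), one row to a line, values as JSON. play_rows: Moves the arm, as the interface text tells. Its arguments: {"type":"object","properties":{"series":{"type":"array"}},"required":["series"]}

```bash
mkdir -p pics; ls
cat > h.py <<'E'
import numpy as np, cv2
from plant import manip
def grab(n,save=None):
    f=manip.grab_frame(n); f={k:np.array(v) for k,v in f.items()}
    if save: cv2.imwrite('pics/'+save,f['frame'])
    np.savez('pics/last_%s.npz'%n,**f)
    return f
def load(n): return dict(np.load('pics/last_%s.npz'%n))
def ray(f,p):
    d=f['R'].T@np.linalg.inv(f['mtx'])@np.array([p[0],p[1],1.]); c=-f['R'].T@f['t']
    return c,d/np.linalg.norm(d)
def onz(f,p,z):
    c,d=ray(f,p); return c+d*(z-c[2])/d[2]
def tri(*fp):
    A=np.zeros((3,3));b=np.zeros(3)
    for f,p in fp:
        c,d=ray(f,p);M=np.eye(3)-np.outer(d,d);A+=M;b+=M@c
    X=np.linalg.solve(A,b); return X
def proj(f,X):
    x=f['mtx']@(f['R']@np.array(X)+f['t']); return x[:2]/x[2]
E
python3 - <<'E'
from h import *
np.set_printoptions(precision=4,suppress=True)
for n in('side','top'):
    f=grab(n,n+'0.png'); print(n,-f['R'].T@f['t'],f['R'],f['mtx'][0])
s=manip.state(); print({k:np.round(v,4) for k,v in s.items()})
E
```

```text
pics
side [ 0.3729 -0.5711  0.6304] [[ 0.9818 -0.1898 -0.0034]
 [-0.107  -0.5386 -0.8358]
 [ 0.1568  0.8209 -0.5491]] [478.9962   0.     327.4574]
top [0.3651 0.1074 1.1511] [[-0.0105 -0.9998  0.0189]
 [-0.9855  0.0072 -0.1695]
 [ 0.1693 -0.0204 -0.9854]] [511.2528   0.     321.8052]
{'time': np.float64(0.1), 'joint_pos': array([-1.404 ,  0.0533,  1.6142, -0.    ,  1.476 , -0.119 ]), 'joint_vel': array([-0.0006, -0.0016, -0.0034, -0.0005,  0.0006,  0.0003]), 'joint_efforts': array([  0.0011, -39.49  , -37.1363,   0.    ,   0.0039,  -0.    ]), 'tool_pos': array([ 0.1761, -0.5991,  0.2302]), 'tool_rot': array([-0.0009,  0.9898,  0.1424, -0.    ]), 'contact_force': array([-0.1434,  0.2811, -0.3137]), 'ft_torque': array([ 0.0408, -0.0021,  0.0491]), 'grasp_force': np.float64(0.0), 'gripper_width': np.float64(1.0002)}
```

View pics/side0.png

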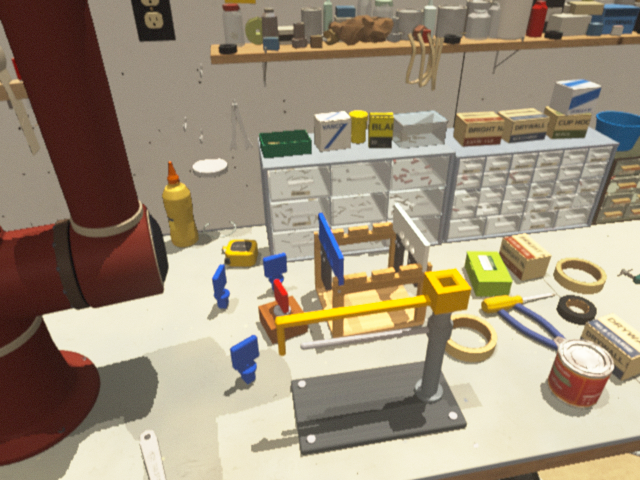

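View pics/top0.png

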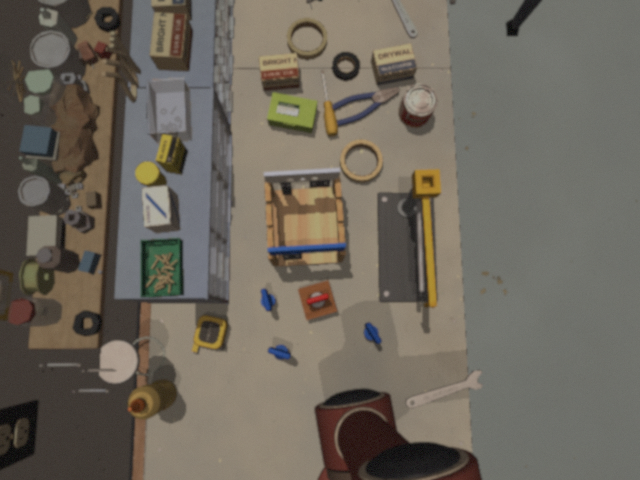

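The side view shows the red key in its stand at about (281,296) and the gate hub at (447,290). The rack holds the blue bracket in front (330,248) and the white one behind (411,235). The top view has the hub at (427,181), the key at (318,299), the blue board along row 247 and the white board along row 174. The brackets are therefore blue and white only.

Run:
```python
from h import *
np.set_printoptions(precision=4,suppress=True)
def show(n,roi,lo,hi,name):
    f=load(n); x0,y0,x1,y1=roi
    hsv=cv2.cvtColor(f['frame'],cv2.COLOR_BGR2HSV)[y0:y1,x0:x1]
    m=cv2.inRange(hsv,lo,hi)
    cs,_=cv2.findContours(m,cv2.RETR_EXTERNAL,cv2.CHAIN_APPROX_NONE)
    c=max(cs,key=cv2.contourArea)+np.array([[x0,y0]])
    M=cv2.moments(c)
    print(n,name,'A',M['m00'],'c',M['m10']/M['m00'],M['m01']/M['m00'],'box',cv2.boxPoints(cv2.minAreaRect(c)).round(1).tolist())
R=((0,150,90),(6,255,255)); B=((105,150,50),(125,255,255)); Y=((18,170,80),(32,255,255))
show('top',(295,275,345,325),*R,'key'); show('side',(260,270,310,330),*R,'key')
show('top',(255,230,360,262),*B,'blue'); show('side',(310,205,350,290),*B,'blue')
show('top',(380,150,460,320),*Y,'gate'); show('side',(260,250,490,370),*Y,'gate')
a=load('side')['frame'][200:360,250:490]; b=load('top')['frame'][150:340,245:455]
a=cv2.resize(a,(400*2,int(160*800/240)),interpolation=cv2.INTER_CUBIC)
cv2.imwrite('pics/c1.png',a)
b=cv2.resize(b,None,fx=3.1,fy=3.1,interpolation=cv2.INTER_CUBIC); cv2.imwrite('pics/c2.png',b)
```

```text
top key A 98.0 c 317.67857142857144 298.36224489795916 box [[305.6000061035156, 298.3999938964844], [327.1000061035156, 292.1000061035156], [328.8999938964844, 298.1000061035156], [307.3999938964844, 304.5]]
side key A 255.5 c 280.8238747553816 295.5270711024135 box [[273.3999938964844, 280.20001220703125], [285.5, 279.0], [288.79998779296875, 311.6000061035156], [276.70001220703125, 312.79998779296875]]
top blue A 226.0 c 305.1526548672566 248.65117994100294 box [[269.8999938964844, 248.5], [344.0, 244.3000030517578], [344.29998779296875, 249.39999389648438], [270.20001220703125, 253.6999969482422]]
side blue A 234.5 c 329.56716417910445 235.7007818052594 box [[310.20001220703125, 217.6999969482422], [321.70001220703125, 212.1999969482422], [343.79998779296875, 258.1000061035156], [332.29998779296875, 263.70001220703125]]
top gate A 1169.5 c 427.6049593843523 219.74248254239703 box [[413.0, 171.1999969482422], [437.79998779296875, 169.5], [446.70001220703125, 304.20001220703125], [422.0, 305.79998779296875]]
side gate A 3429.5 c 392.4323759537347 302.57991932740435 box [[268.79998779296875, 310.70001220703125], [463.6000061035156, 261.5], [474.70001220703125, 305.6000061035156], [280.0, 354.79998779296875]]
```

View pics/c1.png

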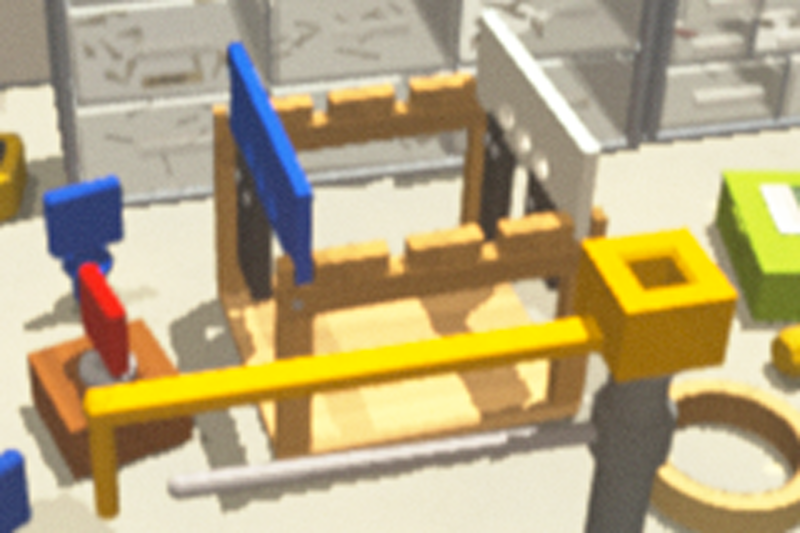

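View pics/c2.png

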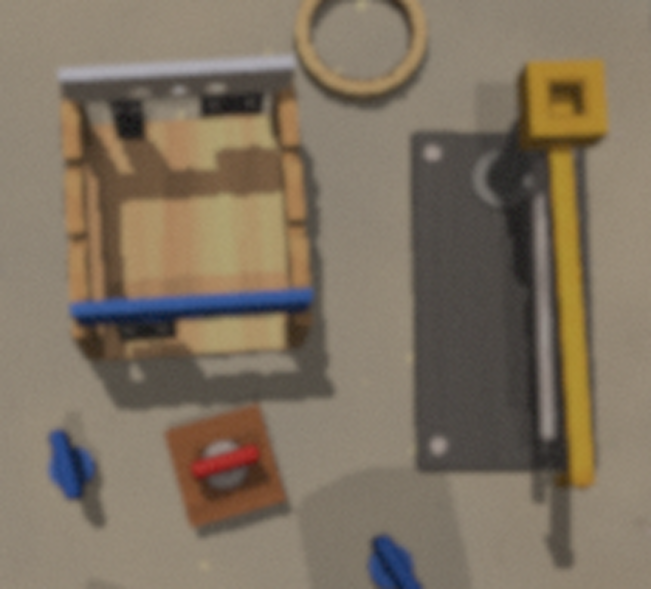

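Crop 1 shows the socket mouth at (660,270), the bar tip at (172,488) and the blue bracket's arm under its far (+y) end. Crop 2 shows the socket at (567,98), the bar tip at (547,436), the key tab at (225,460) and the boards' top edges.

Run:
```python
from h import *
np.set_printoptions(precision=4,suppress=True)
S=load('side');T=load('top')
s=lambda x,y:(x*.3+250,y*.3+200); t=lambda x,y:(x/3.1+245,y/3.1+150)
P={'socket':(s(660,270),t(567,98)),'tip':(s(172,488),t(547,436)),'armend':(s(98,402),t(580,478)),
'key':(s(105,318),t(225,460)),'blueL':(s(237,48),t(75,311)),'blueR':(s(305,190),t(310,297)),
'whL':(s(487,14),t(62,72)),'whR':(s(592,150),t(293,62)),
'wellmouth':(s(108,370),t(225,463))}
for k,(a,b) in P.items():
    X=tri((S,a),(T,b)); print(k,X,proj(S,X)-a,proj(T,X)-b)
print('key top z.096',onz(T,t(225,455),.096),'ends',onz(T,t(195,466),.09),onz(T,t(258,453),.09))
for k,z in(('blueL',.181),('blueR',.181),('whL',.181),('whR',.181),('socket',.236),('tip',.15),('armend',.213)): print(k,onz(T,P[k][1],z))
q=manip.state(); 
for p in [(165,430),(262,405),(290,505),(195,527)]: print(onz(T,t(*p),.036))
```

```text
socket [ 0.6237 -0.11    0.2348] [ 0.2016 -0.044 ] [-0.0369  0.1404]
tip [ 0.4261 -0.1074  0.15  ] [ 0.8335 -0.1376] [-0.0061  0.5887]
armend [ 0.3981 -0.1135  0.2079] [ 0.5074 -0.0771] [0.0074 0.357 ]
key [0.4169 0.0954 0.0746] [ 0.5563 -0.0829] [-0.0071  0.4826]
blueL [0.5057 0.1884 0.1789] [-0.2303  0.0391] [ 0.0202 -0.2262]
blueR [0.5127 0.043  0.1822] [-0.2255  0.0402] [ 0.0196 -0.1913]
whL [0.6565 0.1979 0.1795] [ 0.887  -0.2107] [-0.1531  0.8746]
whR [0.6633 0.0511 0.1806] [ 0.3438 -0.0795] [-0.0639  0.2899]
wellmouth [0.4165 0.095  0.0379] [ 0.5903 -0.09  ] [-0.0066  0.507 ]
key top z.096 [0.4201 0.0955 0.096 ] ends [0.4133 0.1155 0.09  ] [0.4215 0.0735 0.09  ]
blueL [0.5049 0.1882 0.181 ]
blueR [0.5125 0.0429 0.181 ]
whL [0.6578 0.1975 0.181 ]
whR [0.6637 0.051  0.181 ]
socket [ 0.6236 -0.1098  0.236 ]
tip [ 0.4273 -0.1074  0.15  ]
armend [ 0.3985 -0.1123  0.213 ]
[0.4411 0.1368 0.036 ]
[0.458  0.0685 0.036 ]
[0.3882 0.0499 0.036 ]
[0.3738 0.1162 0.036 ]
```

>>> play_rows([
  [[0.013,0.0386,0.006,0,0,4.6,1],[0.013,0.0386,0.006,0,0,4.6,1],[0.013,0.0386,0.006,0,0,4.6,1],[0.013,0.0386,0.006,0,0,4.6,1],[0.013,0.0386,0.006,0,0,4.6,1],[0.013,0.0386,0.006,0,0,4.6,1],[0.013,0.0386,0.006,0,0,4.6,1],[0.013,0.0386,0.006,0,0,4.6,1],[0.013,0.0386,0.006,0,0,4.6,1],[0.013,0.0386,0.006,0,0,4.6,1]],
])

```text
time: 1.1
tool_pos: [0.3062, -0.2119, 0.2911]
tool_rot: [-0.0, 0.855, 0.519, 0.0]
contact_force: [0.9, 0.5, 0.3]
gripper_width: 1.003
grasp_force: 0.0
```

>>> play_rows([
  [[0.013,0.0386,-0.004,0,0,4.6,1],[0.013,0.0386,-0.004,0,0,4.6,1],[0.013,0.0386,-0.004,0,0,4.6,1],[0.013,0.0386,-0.004,0,0,4.6,1],[0.013,0.0386,-0.004,0,0,4.6,1],[0.013,0.0386,-0.004,0,0,4.6,1],[0.013,0.0386,-0.004,0,0,4.6,1],[0.013,0.0386,-0.004,0,0,4.6,1],[0,0,0,0,0,0,1],[0,0,0,0,0,0,1]],
])

```text
time: 2.1
tool_pos: [0.4098, 0.0958, 0.2586]
tool_rot: [-0.001, 0.648, 0.762, -0.001]
contact_force: [-0.2, -0.5, -0.2]
gripper_width: 0.999
grasp_force: 0.0
```

```bash
cat >> h.py <<'E'
def pose():
    s=manip.state(); w,x,y,z=s['tool_rot']
    from scipy.spatial.transform import Rotation as Ro
    M=Ro.from_quat([x,y,z,w]).as_matrix()
    print('t',round(s['time'],2),'tcp',np.round(s['tool_pos'],4),'yaw_y',round(np.degrees(np.arctan2(M[1,1],M[0,1])),2),'zax',M[:,2].round(3),'F',np.round(s['contact_force'],1),'w',round(s['gripper_width'],3),'g',round(s['grasp_force'],1),'q',np.round(s['joint_pos'],2))
E
python3 - <<'E'
from h import *
pose(); f=grab('wrist','w1.png'); print(-f['R'].T@f['t'],f['R'])
E
```

```text
t 2.1 tcp [0.4098 0.0958 0.2586] yaw_y 9.29 zax [-0.002 -0.001 -1.   ] F [-0.2 -0.5 -0.2] w 0.999 g 0.0 q [ 0.05 -0.48  2.02 -0.    1.6  -0.11]
[0.39730993 0.17611672 0.40216377] [[ 0.98704917  0.16041282 -0.00128933]
 [ 0.15261741 -0.93654609  0.31557781]
 [ 0.04941521 -0.31168759 -0.94889883]]
```

View pics/w1.png

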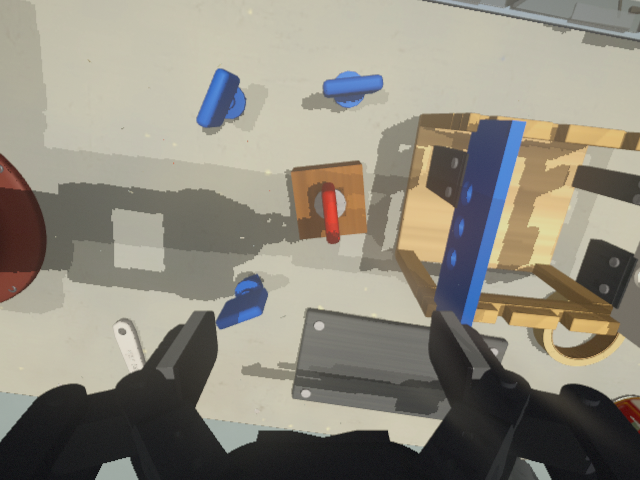

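The wrist view shows the key tab from (331,185) to (333,240) on its stand, whose corners are at (290,170), (360,161), (368,234) and (300,242). It confirms that the blue bracket's arm is at the +y end.

Run:
```python
from h import *
np.set_printoptions(precision=4,suppress=True)
f=load('wrist')
h=cv2.cvtColor(f['frame'],cv2.COLOR_BGR2HSV)
m=cv2.inRange(h,(0,150,60),(5,255,255)); m[:,:290]=0;m[:150]=0;m[260:]=0;m[:,370:]=0
ys,xs=np.nonzero(m); print(xs.min(),xs.max(),ys.min(),ys.max())
for y in range(ys.min(),ys.max()+1,5): r=xs[ys==y]; print(y,r.min(),r.max(),f['frame'][y,r.min():r.max()+1,2].tolist())
c=[onz(f,p,.036) for p in[(290,170),(360,161),(368,234),(300,242)]]
print(np.array(c),np.mean(c,0)); d=c[1]-c[0]+c[2]-c[3]; print(np.degrees(np.arctan2(d[1],d[0])))
```

```text
322 339 188 239
188 333 333 [133]
193 323 334 [154, 169, 180, 187, 191, 194, 196, 198, 197, 195, 186, 165]
198 323 335 [159, 173, 183, 194, 200, 204, 209, 214, 215, 208, 197, 186, 159]
203 323 335 [151, 166, 178, 187, 195, 201, 221, 227, 228, 227, 217, 203, 166]
208 324 336 [159, 173, 182, 194, 215, 222, 225, 227, 228, 223, 213, 201, 166]
213 324 336 [145, 165, 176, 203, 216, 220, 223, 226, 227, 226, 219, 207, 185]
218 325 337 [157, 184, 200, 213, 217, 221, 224, 225, 227, 222, 214, 203, 166]
223 325 337 [140, 162, 175, 203, 214, 209, 209, 211, 214, 212, 208, 200, 179]
228 326 338 [154, 169, 180, 190, 196, 201, 203, 205, 207, 204, 201, 193, 162]
233 327 338 [136, 127, 127, 127, 149, 153, 153, 152, 151, 132, 151, 144]
238 338 339 [184, 163]
[[0.3732 0.1217 0.036 ]
 [0.4392 0.1412 0.036 ]
 [0.4616 0.0696 0.036 ]
 [0.3934 0.0496 0.036 ]] [0.4169 0.0956 0.036 ]
16.399389218671455
```

>>> play_rows([
  [[0.0015,0,-0.04,0,0,1,0.6],[0.0015,0,-0.04,0,0,1,0.6],[0.0015,0,-0.04,0,0,1,0.6],[0.0015,0,-0.035,0,0,1,0.6],[0.001,0,-0.028,0,0,0.7,0.6],[0,0,-0.02,0,0,0,0.6],[0,0,0,0,0,0,0.3],[0,0,0,0,0,0,0],[0,0,0,0,0,0,0],[0,0,0,0,0,0,0]],
])

```text
time: 3.15
tool_pos: [0.4184, 0.0949, 0.0579]
tool_rot: [0.001, 0.617, 0.787, 0.001]
contact_force: [-0.2, -0.5, 1.4]
gripper_width: 0.133
grasp_force: 59.8
```

Run:
```python
from h import *
pose()
```

```text
t 3.15 tcp [0.4184 0.0949 0.0579] yaw_y 13.84 zax [ 0.003 -0.    -1.   ] F [-0.2 -0.5  1.4] w 0.133 g 59.8 q [ 0.05 -0.26  2.21 -0.    1.19 -0.19]
```

>>> play_rows([
  [[0,0,0.02,0,0,0,0],[0,0,0.04,0,0,0,0],[0,0,0.045,0,0,0,0],[0,0,0.045,0,0,0,0],[0,0,0.045,0,0,-2,0],[0.01,-0.01,0.045,0,0,-2,0],[0.025,-0.025,0.03,0,0,-2,0],[0.03,-0.03,0,0,0,-2,0],[0.03,-0.03,0,0,0,-2,0],[0.03,-0.03,0,0,0,-2,0]],
])

```text
time: 4.15
tool_pos: [0.5433, -0.0311, 0.3277]
tool_rot: [0.001, 0.696, 0.718, 0.001]
contact_force: [-0.1, 0.3, -1.5]
gripper_width: 0.129
grasp_force: 59.5
```

>>> play_rows([
  [[0.03,-0.03,0,0,0,-1.8,0],[0.025,-0.025,0,0,0,0,0],[0.017,-0.017,0,0,0,0,0],[0.008,-0.008,0,0,0,0,0],[0,0,0,0,0,0,0],[0,0,0,0,0,0,0]],
])

```text
time: 4.75
tool_pos: [0.6218, -0.1091, 0.3266]
tool_rot: [-0.0, 0.706, 0.708, 0.0]
contact_force: [0.2, -0.0, -0.7]
gripper_width: 0.131
grasp_force: 59.5
```

Run:
```python
from h import *
pose(); f=grab('wrist'); g=grab('side'); h=grab('top')
cr=lambda f,x,y,w,hh,s: cv2.resize(f['frame'][y:y+hh,x:x+w],None,fx=s,fy=s,interpolation=cv2.INTER_CUBIC)
a=cr(f,240,150,200,240,2.0); b=cr(g,390,180,133,160,3.0)
cv2.imwrite('pics/c3.png',np.hstack([a,b[:480,:399]]))
```

```text
t 4.75 tcp [ 0.6218 -0.1091  0.3266] yaw_y 0.1 zax [-0.  0. -1.] F [ 0.2 -0.  -0.7] w 0.131 g 59.5 q [-0.29  0.03  1.48  0.    1.63 -0.29]
```

View pics/c3.png

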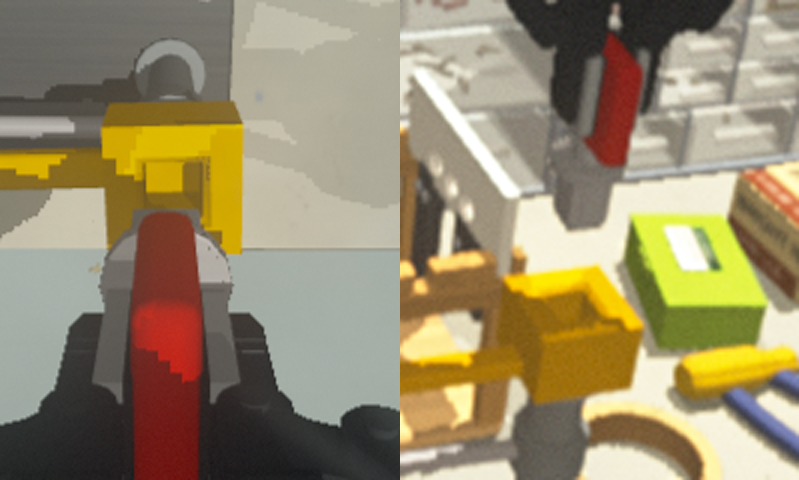

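The key hangs in the gripper above the hub. The socket mouth is at about x 136–211, back edge y 158, in the left crop, and the shank tip is at (583,228) in the right crop. I'll check the shank's alignment at a larger scale.

Run:
```python
from h import *
np.set_printoptions(precision=4,suppress=True)
f=load('wrist');g=load('side');t=load('top')
tc=np.array([.6218,-.1091])
print('wrist px of tcp axis at z.236',proj(f,[*tc,.236]),'hub back edge cast',onz(f,(326.8,212.5),.236),'mouth back mid',onz(f,(240+173.5/2,150+158/2),.236),'hub L/R',onz(f,(292.5,215),.236),onz(f,(361.5,215),.236))
z=.3266+.0151-.064
for a in(-9,9):
  for b in(-9,9): print(a,b,proj(g,[tc[0]+a/1e3,tc[1]+b/1e3,z]))
a=cv2.resize(g['frame'][215:265,430:480],None,fx=11,fy=11,interpolation=cv2.INTER_NEAREST)
cv2.imwrite('pics/c4.png',a)
```

```text
wrist px of tcp axis at z.236 [322.1836 244.8051] hub back edge cast [ 0.6248 -0.0869  0.236 ] mouth back mid [ 0.6248 -0.0981  0.236 ] hub L/R [ 0.6025 -0.0886  0.236 ] [ 0.6474 -0.0886  0.236 ]
-9 -9 [447.1934 259.0513]
-9 9 [441.6816 251.059 ]
9 -9 [460.6054 257.4361]
9 9 [454.7994 249.5186]
```

View pics/c4.png

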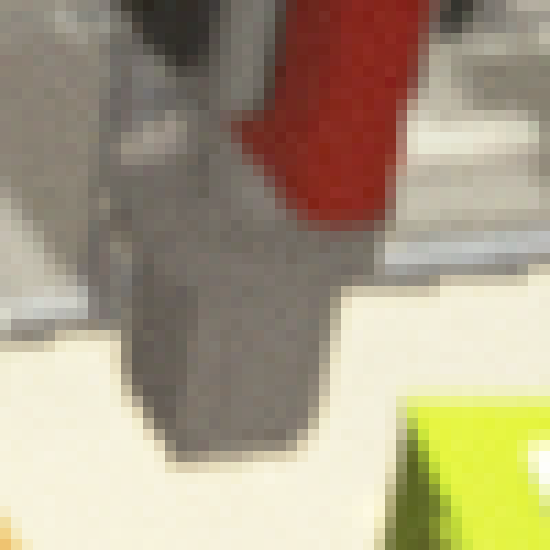

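Run:
```python
from h import *
f=load('wrist')
h=cv2.cvtColor(f['frame'],cv2.COLOR_BGR2HSV); m=cv2.inRange(h,(0,150,60),(6,255,255)); 
ys,xs=np.nonzero(m[:, 290:360]); r=ys.min(); print(r,[(y,xs[ys==y].min()+290,xs[ys==y].max()+290) for y in range(r,r+16,3)])
for y in (255,256,257): print(onz(f,(324,y),.3187), 'mid y',onz(f,(324,y),.3187)[1]-.024)
```

```text
258 [(258, np.int64(315), np.int64(333)), (261, np.int64(317), np.int64(334)), (264, np.int64(318), np.int64(334)), (267, np.int64(314), np.int64(335)), (270, np.int64(310), np.int64(336)), (273, np.int64(309), np.int64(337))]
[ 0.62266619 -0.08512499  0.3187    ] mid y -0.1091249903023093
[ 0.6226671  -0.08559127  0.3187    ] mid y -0.10959127480104697
[ 0.62266801 -0.08605841  0.3187    ] mid y -0.11005840577234943
```

>>> play_rows([
  [[0.002,0,-0.01,0,0,0,0],[0,0,-0.015,0,0,0,0],[0,0,-0.01,0,0,0,0],[0,0,-0.006,0,0,0,0],[0,0,-0.004,0,0,0,0],[0,0,-0.004,0,0,0,0],[0,0,-0.003,0,0,0,0],[0,0,0,0,0,0,0]],
])

```text
time: 5.7
tool_pos: [0.6239, -0.1097, 0.2811]
tool_rot: [0.001, 0.707, 0.708, 0.0]
contact_force: [-10.3, 1.9, 18.2]
gripper_width: 0.128
grasp_force: 62.3
```

>>> play_rows([
  [[-0.0015,0,0.003,0,0,0,0],[-0.0005,0,0,0,0,0,0],[0,0,-0.003,0,0,0,0],[0,0,-0.002,0,0,0,0],[0,0,0,0,0,0,0]],
])

```text
time: 6.2
tool_pos: [0.6238, -0.1099, 0.2808]
tool_rot: [0.003, 0.707, 0.708, 0.002]
contact_force: [-6.8, 2.1, 20.9]
gripper_width: 0.129
grasp_force: 62.9
```

>>> play_rows([
  [[0,0,0.006,0,0,0,0],[-0.0015,0,0.003,0,0,0,0],[0,0,0,0,0,0,0],[0,0,0,0,0,0,0]],
])

```text
time: 6.6
tool_pos: [0.6214, -0.11, 0.2818]
tool_rot: [0.001, 0.707, 0.708, 0.001]
contact_force: [2.7, -0.1, 3.2]
gripper_width: 0.132
grasp_force: 60.3
```

Run:
```python
from h import *
pose(); f=grab('wrist');g=grab('side')
np.set_printoptions(precision=4,suppress=True)
a=cv2.resize(g['frame'][225:325,405:485],None,fx=5,fy=5,interpolation=cv2.INTER_CUBIC)
b=cv2.resize(f['frame'][180:305,275:375],None,fx=4,fy=4,interpolation=cv2.INTER_CUBIC)
cv2.imwrite('pics/c5.png',np.hstack([b,a]))
```

```text
t 6.6 tcp [ 0.6214 -0.11    0.2818] yaw_y 0.07 zax [ 0.002 -0.    -1.   ] F [ 2.7 -0.1  3.2] w 0.132 g 60.3 q [-0.29  0.04  1.54  0.    1.56 -0.29]
```

View pics/c5.png

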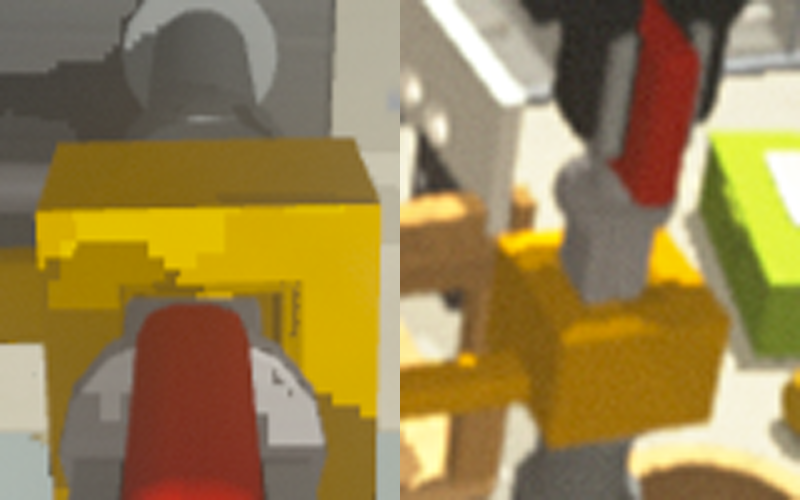

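The left crop shows the shank entering the mouth left of its centre, with the mouth spanning x 122–301 and the shank 122–255. The key has to go about 2–3 mm towards +x.

Run:
```python
from h import *
np.set_printoptions(precision=4,suppress=True)
f=load('wrist'); P=lambda x,y:(275+x/4,180+y/4)
for n,p,z in [('hubBL',(37,208),.236),('hubBR',(379,205),.236),('mouthBL',(122,286),.236),('mouthBR',(301,283),.236),('shankL',(122,312),.2328),('shankBL',(140,298),.2328),('shankBR',(245,298),.2328),('tabL',(142,320),.2739),('tabR',(247,320),.2739),('collarL',(62,440),.262),('collarR',(324,440),.262)]: print(n,onz(f,P(*p),z))
for b in(-9,9):
  for a in(-9,9): print('exp shank corner',((proj(f,[.6214+a/1e3,-.11+b/1e3,.2328])-[275,180])*4))
```

```text
hubBL [ 0.6014 -0.0872  0.236 ]
hubBR [ 0.647  -0.0868  0.236 ]
mouthBL [ 0.6126 -0.0983  0.236 ]
mouthBR [ 0.6369 -0.0979  0.236 ]
shankL [ 0.6124 -0.1033  0.2328]
shankBL [ 0.6149 -0.1013  0.2328]
shankBR [ 0.6294 -0.1013  0.2328]
tabL [ 0.6165 -0.0883  0.2739]
tabR [ 0.628  -0.0883  0.2739]
collarL [ 0.6062 -0.1087  0.262 ]
collarR [ 0.638  -0.1087  0.262 ]
exp shank corner [123.8051 414.719 ]
exp shank corner [250.3354 414.6079]
exp shank corner [121.9928 296.1787]
exp shank corner [252.021  296.0924]
```

>>> play_rows([
  [[0,0,0.008,0,0,0,0],[0.002,0,0,0,0,0,0],[0,0,0,0,0,0,0],[0,0,0,0,0,0,0]],
])

```text
time: 7.1
tool_pos: [0.622, -0.1097, 0.2879]
tool_rot: [-0.001, 0.707, 0.708, -0.001]
contact_force: [-1.0, -1.3, -1.4]
gripper_width: 0.135
grasp_force: 59.7
```

>>> play_rows([
  [[0,0,-0.004,0,0,0,0],[0,0,-0.004,0,0,0,0],[0,0,-0.003,0,0,0,0],[0,0,-0.002,0,0,0,0],[0,0,0,0,0,0,0]],
])

```text
time: 7.6
tool_pos: [0.6228, -0.1099, 0.2813]
tool_rot: [0.001, 0.707, 0.708, 0.001]
contact_force: [-5.8, 2.4, 13.7]
gripper_width: 0.134
grasp_force: 61.9
```

>>> play_rows([
  [[0,0.001,0,0,0,0,0],[0,0.001,0,0,0,0,0],[0.001,0,0,0,0,0,0],[0.001,0,0,0,0,0,0],[0,-0.001,0,0,0,0,0],[0,-0.001,0,0,0,0,0],[0,-0.001,0,0,0,0,0],[0,-0.001,0,0,0,0,0],[0,0,0,0,0,0,0]],
])

```text
time: 8.5
tool_pos: [0.624, -0.1104, 0.2809]
tool_rot: [-0.001, 0.706, 0.708, 0.001]
contact_force: [-8.4, 5.8, 14.2]
gripper_width: 0.13
grasp_force: 62.0
```

>>> play_rows([
  [[0,0,0.007,0,0,0,0],[-0.0015,0.003,0,0,0,0,0],[0,0,0,0,0,0,0],[0,0,0,0,0,0,0]],
])

```text
time: 8.9
tool_pos: [0.623, -0.1091, 0.2824]
tool_rot: [-0.0, 0.707, 0.707, -0.001]
contact_force: [-0.0, -2.3, -0.6]
gripper_width: 0.133
grasp_force: 59.9
```

>>> play_rows([
  [[0,0,-0.003,0,0,0,0],[0,0,-0.003,0,0,0,0],[0,0,-0.002,0,0,0,0],[0,0,0,0,0,0,0],[0,0,0,0,0,0,0]],
])

```text
time: 9.4
tool_pos: [0.6235, -0.1093, 0.2812]
tool_rot: [0.002, 0.707, 0.708, 0.001]
contact_force: [-6.2, 0.2, 16.8]
gripper_width: 0.135
grasp_force: 62.4
```

Run:
```python
from h import *
pose();f=grab('wrist');g=grab('side')
print(np.round(manip.state()['ft_torque'],2))
b=cv2.resize(f['frame'][180:305,275:375],None,fx=4.5,fy=4.5,interpolation=cv2.INTER_CUBIC)
a=cv2.resize(g['frame'][225:300,435:485],None,fx=7,fy=7.5,interpolation=cv2.INTER_CUBIC)
cv2.imwrite('pics/c6.png',np.hstack([b,a]))
```

```text
t 9.4 tcp [ 0.6235 -0.1093  0.2812] yaw_y 0.07 zax [ 0.003 -0.002 -1.   ] F [-6.2  0.2 16.8] w 0.135 g 62.4 q [-0.29  0.04  1.54 -0.    1.55 -0.29]
[0.14 1.54 0.11]
```

View pics/c6.png

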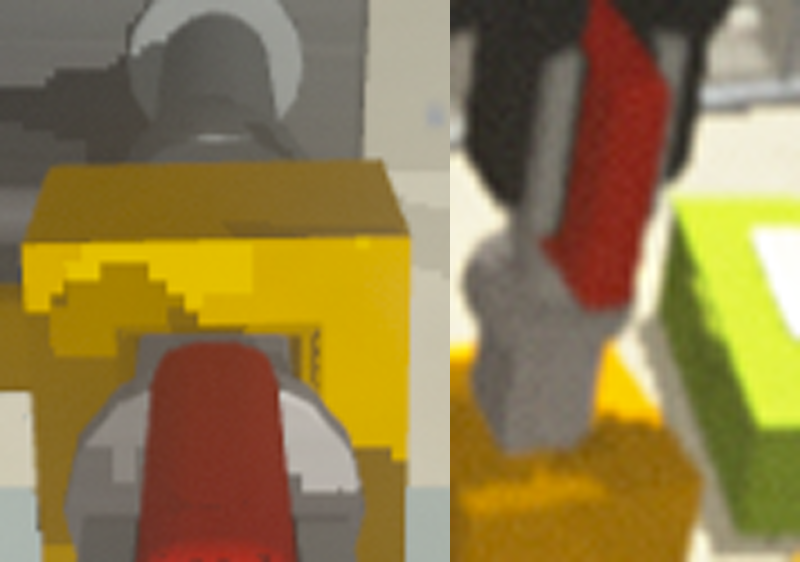

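The left crop shows the shank, from about x 138 to 290, nearly centred in the mouth from 118 to 323 but not dropping in. I'll check whether the key is tilted in the grip.

Run:
```python
from h import *
np.set_printoptions(precision=2,suppress=True)
g=load('side'); f=load('wrist')
# c4 picture: tcp .6218,-.1091,.3266 ; mid z .3417
x,y,m=.6218,-.1091,.3417
q=lambda a,b,z:(proj(g,[x+a,y+b,m+z])-[430,215])*11
print('shank R edge',q(.009,-.009,-.037),q(.009,-.009,-.064),'near edge',q(-.009,-.009,-.037),q(-.009,-.009,-.064),'left',q(-.009,.009,-.064))
print('tab near right edge bottom',q(.006,-.024,-.023),'top',q(.006,-.024,.0),'near left bottom',q(-.006,-.024,-.023),'far left bottom',q(-.006,.024,-.023))
# c6 prediction in wrist
x,y,m=.6235,-.1093,.2812+.0151
w=lambda X:(proj(f,X)-[275,180])*4.5
for a in(-.009,.009): print('shank back tip',w([x+a,y+.009,m-.064]),'tab back bottom',w([x+a*2/3,y+.024,m-.023]))
for a in(-.016,.016): print('collar',w([x+a,y,m-.037]))
# c6 side
s=lambda X:(proj(g,X)-[435,225])*[7,7.5]+[450,0]
print('side now near,right',s([x-.009,y-.009,m-.064]),s([x+.009,y-.009,m-.064]))
```

```text
shank R edge [372.58 270.73] [336.66 466.8 ] near edge [221.51 288.  ] [189.13 484.56] left [128.5  396.65]
tab near right edge bottom [425.07 240.45] top [459.49  58.4 ] near left bottom [321.07 252.27] far left bottom [148.25  29.12]
shank back tip [136.75 332.87] tab back bottom [148.37 337.32]
shank back tip [283.08 332.72] tab back bottom [272.23 337.19]
collar [ 63.94 497.2 ]
collar [356.48 496.78]
side now near,right [511.88 465.99] [602.15 453.42]
```

>>> play_rows([
  [[0,0,0.007,0,0,0,0],[0.0005,-0.0024,0,0,0,0,0],[0,0,0,0,0,0,0],[0,0,-0.003,0,0,0,0],[0,0,-0.003,0,0,0,0],[0,0,-0.002,0,0,0,0],[0,0,-0.002,0,0,0,0],[0,0,0,0,0,0,0]],
])

```text
time: 10.3
tool_pos: [0.6234, -0.1111, 0.2715]
tool_rot: [-0.001, 0.707, 0.708, -0.0]
contact_force: [0.2, -0.5, -1.9]
gripper_width: 0.134
grasp_force: 59.7
```

>>> play_rows([
  [[0,0,-0.004,0,0,0,0],[0,0,-0.004,0,0,0,0],[0,0,-0.004,0,0,0,0],[0,0,-0.004,0,0,0,0],[0,0,-0.002,0,0,0,0],[0,0,0,0,0,0,0],[0,0,0,0,0,0,0]],
])

```text
time: 11.0
tool_pos: [0.6237, -0.1112, 0.2578]
tool_rot: [0.001, 0.707, 0.708, 0.0]
contact_force: [-5.5, 1.6, 10.3]
gripper_width: 0.135
grasp_force: 61.4
```

>>> play_rows([
  [[0,0,0.001,0,0,4,0],[0,0,0.001,0,0,7,0],[0,0,0,0,0,8,0],[0,0,0,0,0,8,0],[0,0,0,0,0,8,0],[0,0,0,0,0,8,0],[0,0,0,0,0,8,0],[0,0,0,0,0,8,0],[0,0,0,0,0,8,0],[0,0,0,0,0,6,0]],
])

```text
time: 12.0
tool_pos: [0.6254, -0.1105, 0.2579]
tool_rot: [0.003, 0.145, 0.989, 0.001]
contact_force: [3.3, 3.0, 0.8]
gripper_width: 0.133
grasp_force: 60.2
```

>>> play_rows([
  [[0,0,0,0,0,2,0],[0,0,0,0,0,0,0],[0,0,0,0,0,0,0],[0,0,0,0,0,0,0]],
])

```text
time: 12.4
tool_pos: [0.6254, -0.1105, 0.2579]
tool_rot: [0.003, 0.13, 0.992, 0.001]
contact_force: [5.4, 3.8, 1.7]
gripper_width: 0.127
grasp_force: 60.2
```

Run:
```python
from h import *
pose();g=grab('side');t=grab('top')
a=cv2.resize(g['frame'][200:440,250:490],(480,480)); b=cv2.resize(t['frame'][140:340,370:500],(312,480))
cv2.imwrite('pics/c7.png',np.hstack([a,b]))
```

```text
t 12.4 tcp [ 0.6254 -0.1105  0.2579] yaw_y 75.06 zax [ 0.005  0.001 -1.   ] F [5.4 3.8 1.7] w 0.127 g 60.2 q [-0.29  0.06  1.56  0.    1.52 -1.6 ]
```

View pics/c7.png

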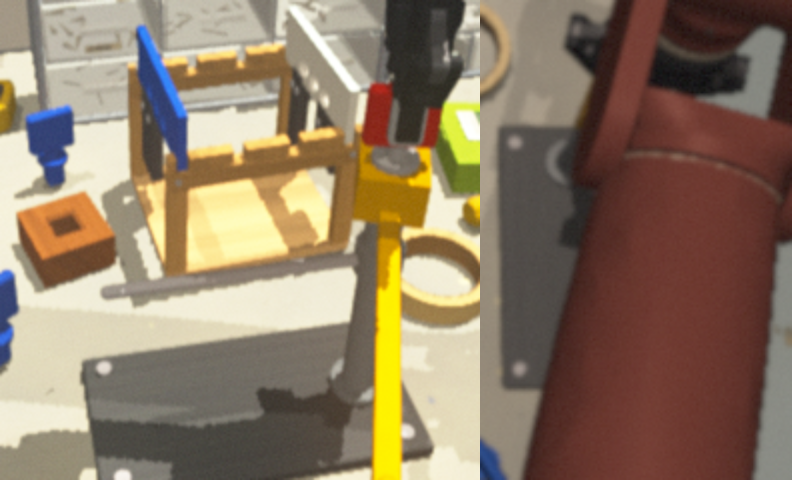

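The gate arm now points right at about 70°, and the key's collar lies on the hub. I'll release the key and go to the blue bracket.

>>> play_rows([
  [[0,0,0,0,0,0,0.3],[0,0,0,0,0,0,0.5],[0,0,0,0,0,0,0.5],[0,0,0.02,0,0,0,0.5],[0,0,0.04,0,0,0,0.5],[0,0,0.04,0,0,0,0.5],[-0.013,0.028,0.01,0,0,-8,0.5],[-0.013,0.028,0,0,0,-8,0.5],[-0.013,0.028,0,0,0,-8,0.5],[-0.013,0.028,0,0,0,-8,0.5]],
])

```text
time: 13.5
tool_pos: [0.5709, 0.0014, 0.3662]
tool_rot: [-0.0, 0.401, 0.916, -0.0]
contact_force: [0.9, 0.0, 1.1]
gripper_width: 0.499
grasp_force: 0.0
```

>>> play_rows([
  [[-0.013,0.028,0,0,0,-8,0.5],[-0.013,0.028,0,0,0,-8,0.5],[-0.013,0.028,-0.02,0,0,-8,0.5],[-0.013,0.028,-0.03,0,0,-8,0.5],[-0.013,0.027,-0.03,0,0,-8,0.5],[0,0,-0.02,0,0,0,0.5],[0,0,0,0,0,0,0.5],[0,0,0,0,0,0,0.5]],
])

```text
time: 14.3
tool_pos: [0.5067, 0.1395, 0.2665]
tool_rot: [0.0, 0.688, 0.726, -0.0]
contact_force: [0.1, -0.5, 0.5]
gripper_width: 0.5
grasp_force: 0.0
```

Run:
```python
from h import *
np.set_printoptions(precision=4,suppress=True)
pose();f=grab('wrist','w2.png')
for y in (.1884,.1407,.1157,.043): print(proj(f,[.5092+(.1157-y)*.048,y,.181]))
```

```text
t 14.3 tcp [0.5067 0.1395 0.2665] yaw_y 3.07 zax [-0. -0. -1.] F [ 0.1 -0.5  0.5] w 0.5 g 0.0 q [ 0.13 -0.21  1.8  -0.    1.55  0.07]
[324.6159 172.0566]
[324.1624 245.5618]
[323.9464 280.5552]
[323.3894 370.833 ]
```

View pics/w2.png

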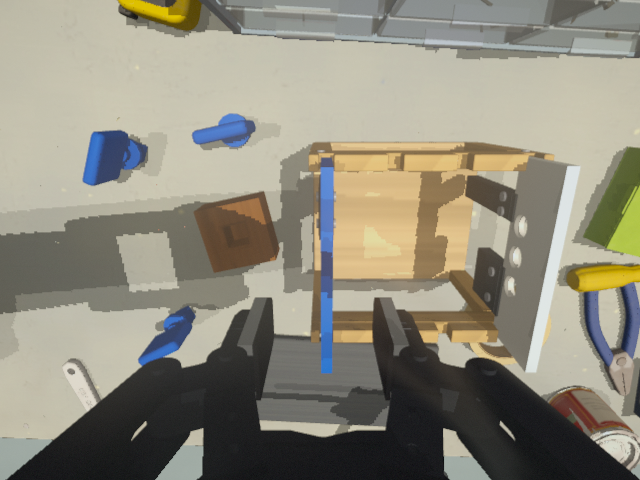

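The blue board's top edge runs vertically from (326,158) to (326,372), almost exactly where predicted, and the gripper straddles it.

Run:
```python
from h import *
np.set_printoptions(precision=4,suppress=True)
f=load('wrist'); fr=f['frame']
h=cv2.cvtColor(fr,cv2.COLOR_BGR2HSV); m=cv2.inRange(h,(105,130,40),(125,255,255)); m[:,:300]=0;m[:,360:]=0;m[:140]=0;m[380:]=0
ys,xs=np.nonzero(m); print(ys.min(),ys.max())
for y in(160,165,170,180,200,240,280,320,360,370):
    r=xs[ys==y]; 
    if len(r): print(y,r.min(),r.max(),onz(f,((r.min()+r.max())/2,y),.181))
for z in(.176,.181,.186): print(onz(f,(326,ys.min()),z),onz(f,(326,ys.max()),z))
print(h[155:185:3,326].tolist())
```

```text
167 372
170 322 332 [0.5071 0.1897 0.181 ]
180 321 332 [0.5071 0.1836 0.181 ]
200 321 332 [0.5078 0.171  0.181 ]
240 322 332 [0.5096 0.1446 0.181 ]
320 321 331 [0.5123 0.0856 0.181 ]
360 321 331 [0.5141 0.0525 0.181 ]
370 321 331 [0.5146 0.0438 0.181 ]
[0.5065 0.1909 0.176 ] [0.5149 0.0382 0.176 ]
[0.5064 0.1915 0.181 ] [0.5147 0.0421 0.181 ]
[0.5063 0.1921 0.186 ] [0.5144 0.046  0.186 ]
[[19, 113, 218], [117, 49, 119], [117, 65, 118], [117, 68, 116], [109, 135, 197], [109, 141, 214], [109, 145, 213], [109, 141, 214], [109, 142, 214], [109, 142, 214]]
```

>>> play_rows([
  [[0.001,0.001,-0.03,0,0,0,0.5],[0.001,0.001,-0.035,0,0,0,0.5],[0,0,-0.03,0,0,0,0.5],[0,0,-0.0175,0,0,0,0.5],[0,0,0,0,0,0,0.5],[0,0,0,0,0,0,0.2],[0,0,0,0,0,0,0],[0,0,0,0,0,0,0],[0,0,0,0,0,0,0],[0,0,0,0,0,0,0]],
])

```text
time: 15.35
tool_pos: [0.5098, 0.1418, 0.1566]
tool_rot: [0.001, 0.688, 0.726, 0.001]
contact_force: [-3.3, -2.1, 6.5]
gripper_width: 0.081
grasp_force: 60.6
```

>>> play_rows([
  [[0,0,0.015,0,0,0,0],[0,0,0.03,0,0,0,0],[0,0,0.035,0,0,0,0],[0,0,0.035,0,0,0,0],[0,0,0.015,0,0,0,0],[-0.008,-0.016,0,0,0,-0.5,0],[-0.015,-0.031,0,0,0,-0.5,0],[-0.016,-0.032,0,0,0,-0.5,0],[-0.016,-0.032,0,0,0,-0.5,0],[-0.016,-0.032,0,0,0,-0.5,0]],
])

```text
time: 16.35
tool_pos: [0.4355, -0.0026, 0.2812]
tool_rot: [-0.001, 0.704, 0.711, -0.001]
contact_force: [0.6, -1.5, -2.9]
gripper_width: 0.077
grasp_force: 59.5
```

>>> play_rows([
  [[-0.016,-0.032,0,0,0,-0.5,0],[-0.016,-0.032,0,0,0,-0.5,0],[-0.014,-0.028,-0.02,0,0,0,0],[-0.008,-0.015,-0.03,0,0,0,0],[0,0,-0.03,0,0,0,0],[0,0,-0.025,0,0,0,0],[0,0,-0.013,0,0,0,0],[0,0,0,0,0,0,0],[0,0,0,0,0,0,0],[0,0,0,0,0,0,0]],
])

```text
time: 17.35
tool_pos: [0.3846, -0.1086, 0.1675]
tool_rot: [0.001, 0.71, 0.705, 0.0]
contact_force: [-0.2, -0.2, -3.6]
gripper_width: 0.077
grasp_force: 59.5
```

Run:
```python
from h import *
np.set_printoptions(precision=4,suppress=True)
pose();f=grab('wrist');g=grab('side'); 
a=cv2.resize(g['frame'][250:410,220:380],(480,480),interpolation=cv2.INTER_CUBIC); b=cv2.resize(f['frame'][100:480,200:452],(318,480))
cv2.imwrite('pics/c8.png',np.hstack([a,b]))
for y in(-.15,-.1074,-.09): print(proj(g,[.4267,y,.15]))
```

```text
t 17.35 tcp [ 0.3846 -0.1086  0.1675] yaw_y -0.41 zax [ 0.002 -0.001 -1.   ] F [-0.2 -0.2 -3.6] w 0.077 g 59.5 q [-0.46 -0.5   2.18 -0.    1.45 -0.45]
[307.7171 370.0641]
[302.8419 346.2147]
[300.9976 337.1926]
```

View pics/c8.png

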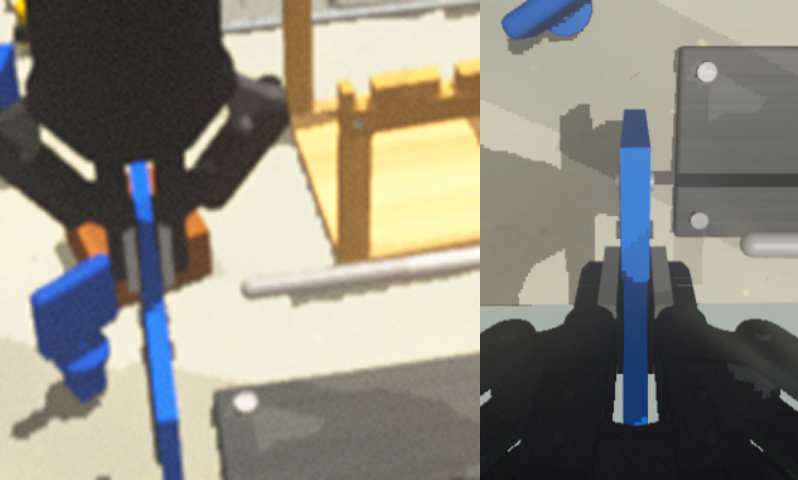

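The board hangs level in the grip. The bar tip is at (743,245) in the wrist crop and the board's +y end at (634,147). I'll compare the hole with the bar axis.

Run:
```python
from h import *
np.set_printoptions(precision=4,suppress=True)
f=load('wrist');g=load('side')
P=lambda x,y:((x-480)/1.262+200,y/1.263+100)
print('tip',onz(f,P(743,245),.15),'bar far',onz(f,P(797,245),.15))
e=onz(f,P(635,147),.1675-.0156+.04); print('board end top',e,'hole y',e[1]-.05)
h=cv2.cvtColor(f['frame'],cv2.COLOR_BGR2HSV); m=cv2.inRange(h,(105,120,40),(125,255,255)); m[:,:300]=0;m[:,345:]=0;m[:180]=0
ys,xs=np.nonzero(m)
for y in (190,200,210,214,218,222,230,260,300,400,430): 
  r=xs[ys==y]; print(y,r.min() if len(r) else 0,r.max() if len(r) else 0,h[y,323].tolist())
# bar profile col 430,445
fr=f['frame'].astype(int).sum(2)
for c in(420,440): print(c,fr[275:310,c].tolist())
# level: side view, top edge ends of the blue board
q=manip.state(); t=q['tool_pos']
for b in(.05,-.10): print('pred side top end',b,(proj(g,[t[0],t[1]+b,t[2]+.0244])-[220,250])*3)
```

```text
tip [ 0.4262 -0.1087  0.15  ] bar far [ 0.4468 -0.1089  0.15  ]
board end top [ 0.3853 -0.0587  0.1919] hole y -0.10866451935385449
190 0 0 [111, 109, 119]
200 0 0 [111, 111, 119]
210 0 0 [111, 112, 118]
214 0 0 [111, 116, 119]
218 311 334 [107, 168, 212]
222 311 334 [107, 168, 213]
230 311 334 [107, 171, 213]
260 311 334 [107, 179, 214]
300 312 334 [107, 176, 193]
400 314 332 [108, 214, 112]
430 314 332 [108, 212, 112]
420 [328, 331, 330, 325, 329, 327, 328, 320, 332, 374, 413, 443, 468, 487, 501, 514, 524, 551, 598, 616, 608, 595, 567, 542, 528, 512, 494, 476, 464, 547, 575, 573, 574, 577, 578]
440 [317, 328, 321, 319, 317, 320, 318, 310, 318, 358, 403, 437, 466, 484, 507, 517, 526, 561, 599, 616, 614, 600, 573, 547, 532, 514, 495, 477, 468, 550, 571, 571, 574, 574, 572]
pred side top end 0.05 [139.7184 160.599 ]
pred side top end -0.1 [173.8182 419.5541]
```

>>> play_rows([
  [[0.01,0,-0.0015,0,0,0,0],[0.015,0,0,0,0,0,0],[0.015,0,0,0,0,0,0],[0.015,0,0,0,0,0,0],[0.01,0,0,0,0,0,0],[0,0,0,0,0,0,0]],
])

```text
time: 18.05
tool_pos: [0.4498, -0.1083, 0.1651]
tool_rot: [0.0, 0.709, 0.705, 0.0]
contact_force: [0.5, 0.8, -3.1]
gripper_width: 0.079
grasp_force: 59.5
```

Threaded without contact, so I slide on, lower and release.

>>> play_rows([
  [[0.015,0,0,0,0,0,0],[0.02,0,0,0,0,0,0],[0.02,-0.0005,0,0,0,0,0],[0.015,0,0,0,0,0,0],[0.01,0,0,0,0,0,0],[0.004,0,-0.001,0,0,0,0],[0,0,-0.002,0,0,0,0],[0,0,-0.001,0,0,0,0],[0,0,0,0,0,0,0]],
])

```text
time: 18.95
tool_pos: [0.5328, -0.1088, 0.1614]
tool_rot: [0.001, 0.71, 0.704, 0.0]
contact_force: [-0.3, 0.5, 2.2]
gripper_width: 0.078
grasp_force: 60.4
```

>>> play_rows([
  [[0,0,0,0,0,0,0.15],[0,0,0,0,0,0,0.35],[0,0,0,0,0,0,0.4],[0,0,0.01,0,0,0,0.4],[0,0,0.03,0,0,0,0.4],[0,0,0.045,0,0,0,0.4],[0,0,0.045,0,0,0,0.4],[0,0,0.04,0,0,0,0.4],[0.012,0.022,0,0,0,0.6,0.4],[0.016,0.029,0,0,0,0.6,0.4]],
])

```text
time: 19.95
tool_pos: [0.5617, -0.0583, 0.3342]
tool_rot: [0.003, 0.703, 0.711, 0.001]
contact_force: [0.5, -1.0, 0.2]
gripper_width: 0.397
grasp_force: 0.0
```

>>> play_rows([
  [[0.016,0.029,0,0,0,0.6,0.5],[0.016,0.029,0,0,0,0.6,0.5],[0.016,0.029,0,0,0,0.6,0.5],[0.016,0.029,0,0,0,0,0.5],[0.016,0.029,-0.02,0,0,0,0.5],[0.012,0.024,-0.03,0,0,0,0.5],[0.007,0.013,-0.02,0,0,0,0.5],[0,0,0,0,0,0,0.5],[0,0,0,0,0,0,0.5]],
])

```text
time: 20.85
tool_pos: [0.6596, 0.1241, 0.2608]
tool_rot: [0.0, 0.691, 0.723, -0.0]
contact_force: [-0.4, 0.1, 1.0]
gripper_width: 0.499
grasp_force: 0.0
```

Run:
```python
from h import *
np.set_printoptions(precision=4,suppress=True)
pose();f=grab('wrist');g=grab('side')
b=cv2.resize(f['frame'][100:480,180:482],(381,480)); a=cv2.resize(g['frame'][230:430,300:475],(420,480))
cv2.imwrite('pics/c9.png',np.hstack([b,a]))
for y in (.1977,.1243,.051): print((proj(f,[.6603+(.1243-y)*.044,y,.181])-[180,100])*1.262)
```

```text
t 20.85 tcp [0.6596 0.1241 0.2608] yaw_y 2.59 zax [-0. -0. -1.] F [-0.4  0.1  1. ] w 0.499 g 0.0 q [ 0.08  0.14  1.47 -0.    1.53  0.03]
[180.8107  38.2189]
[180.6914 189.1781]
[180.5934 313.124 ]
```

View pics/c9.png

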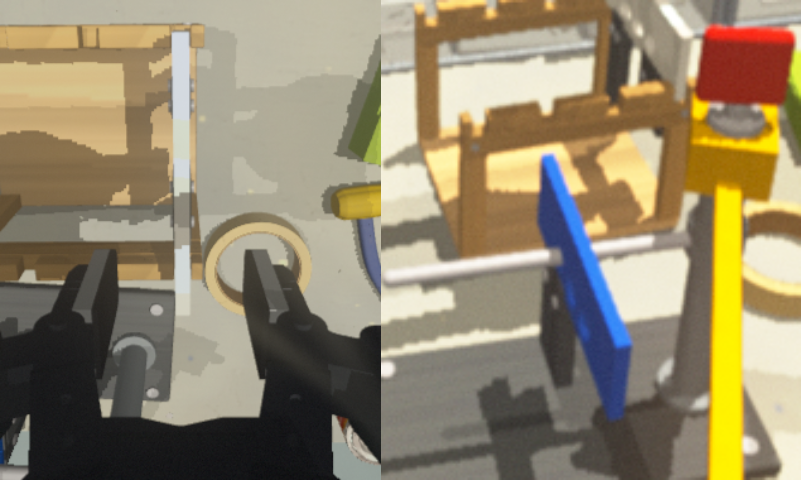

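The blue bracket hangs level at the bar. The white board's edge runs from (180,32) to (183,315) in the wrist crop, centred under the gripper.

>>> play_rows([
  [[0.0005,0.001,-0.03,0,0,0,0.5],[0,0,-0.035,0,0,0,0.5],[0,0,-0.025,0,0,0,0.5],[0,0,-0.0165,0,0,0,0.5],[0,0,0,0,0,0,0.5],[0,0,0,0,0,0,0.2],[0,0,0,0,0,0,0],[0,0,0,0,0,0,0],[0,0,0,0,0,0,0],[0,0,0,0,0,0,0]],
])

```text
time: 21.95
tool_pos: [0.6611, 0.1253, 0.1568]
tool_rot: [0.001, 0.691, 0.723, 0.001]
contact_force: [-2.2, -1.7, 6.5]
gripper_width: 0.076
grasp_force: 60.4
```

>>> play_rows([
  [[0,0,0.015,0,0,0,0],[0,0,0.03,0,0,0,0],[0,0,0.04,0,0,0,0],[0,0,0.04,0,0,0,0],[0,0,0.02,0,0,0,0],[-0.025,-0.004,0,0,0,-0.5,0],[-0.042,-0.004,0,0,0,-0.5,0],[-0.045,-0.004,0,0,0,-0.5,0],[-0.045,-0.004,0,0,0,-0.5,0],[-0.043,-0.004,0,0,0,-0.5,0]],
])

```text
time: 22.95
tool_pos: [0.458, 0.1052, 0.2983]
tool_rot: [-0.0, 0.707, 0.707, -0.0]
contact_force: [-0.0, -0.3, -3.6]
gripper_width: 0.08
grasp_force: 59.1
```

>>> play_rows([
  [[-0.02,-0.03,0,0,0,-0.5,0],[-0.018,-0.033,0,0,0,0,0],[-0.012,-0.033,0,0,0,0,0],[-0.012,-0.033,0,0,0,0,0],[-0.01,-0.033,0,0,0,0,0],[-0.004,-0.03,0,0,0,0,0],[0,-0.015,0,0,0,0,0],[0,-0.007,-0.02,0,0,0,0],[0,0,-0.04,0,0,0,0],[0,0,-0.04,0,0,0,0]],
])

```text
time: 23.95
tool_pos: [0.3844, -0.1092, 0.1986]
tool_rot: [0.001, 0.71, 0.704, 0.001]
contact_force: [0.1, -0.5, -4.2]
gripper_width: 0.08
grasp_force: 59.3
```

>>> play_rows([
  [[0,0,-0.02,0,0,0,0],[0,0,-0.01,0,0,0,0],[0,0,0,0,0,0,0],[0,0,0,0,0,0,0]],
])

```text
time: 24.35
tool_pos: [0.3849, -0.109, 0.1703]
tool_rot: [0.001, 0.71, 0.705, 0.0]
contact_force: [0.1, -0.5, -4.4]
gripper_width: 0.079
grasp_force: 59.5
```

Run:
```python
from h import *
np.set_printoptions(precision=4,suppress=True)
pose();f=grab('wrist');g=grab('side');cv2.imwrite('pics/x.png',f['frame'])
t=manip.state()['tool_pos']; print('pred +y end',proj(f,[t[0],t[1]+.075,t[2]+.0244]),'pred lower corner',proj(f,[t[0],t[1]+.075,t[2]-.0316]))
fr=f['frame']; 
print('col323',fr[120:260:4,323].tolist())
for y in (230,250): print(y,fr[y,300:345:2].sum(1).tolist())
s=fr.astype(int).sum(2)
print('bar col 430',s[270:315,430].tolist())
print('row292',s[292,385:425].tolist())
```

```text
t 24.35 tcp [ 0.3849 -0.109   0.1703] yaw_y -0.42 zax [ 0.002 -0.001 -1.   ] F [ 0.1 -0.5 -4.4] w 0.079 g 59.5 q [-0.46 -0.5   2.18  0.    1.46 -0.46]
pred +y end [321.0439 138.8193] pred lower corner [321.2564 131.6076]
col323 [[164, 181, 184], [165, 182, 185], [164, 181, 184], [132, 146, 149], [143, 156, 157], [218, 231, 224], [218, 231, 225], [218, 231, 225], [218, 231, 225], [218, 231, 224], [218, 232, 225], [218, 231, 225], [219, 232, 225], [219, 231, 224], [218, 232, 225], [238, 232, 225], [238, 231, 225], [238, 232, 225], [239, 232, 225], [238, 232, 225], [239, 232, 225], [238, 232, 225], [238, 231, 224], [238, 231, 225], [237, 231, 224], [237, 231, 224], [238, 231, 225], [238, 231, 225], [238, 232, 225], [238, 232, 225], [237, 232, 225], [237, 232, 226], [237, 232, 225], [237, 232, 225], [236, 232, 225]]
230 [523, 521, 523, 524, 526, 393, 694, 694, 694, 694, 694, 695, 695, 695, 694, 693, 693, 693, 530, 532, 531, 529, 527]
250 [409, 412, 417, 411, 412, 413, 684, 693, 693, 693, 692, 691, 694, 694, 694, 694, 693, 664, 530, 529, 531, 530, 529]
bar col 430 [302, 302, 306, 312, 321, 319, 314, 313, 311, 288, 318, 373, 412, 446, 469, 487, 501, 518, 531, 572, 607, 607, 601, 576, 543, 526, 513, 494, 473, 448, 381, 353, 348, 394, 407, 405, 409, 411, 405, 409, 405, 401, 401, 403, 404]
row292 [570, 567, 567, 568, 568, 567, 565, 566, 567, 565, 553, 550, 554, 552, 524, 512, 511, 512, 513, 394, 349, 379, 410, 438, 460, 478, 493, 504, 515, 531, 561, 607, 603, 598, 598, 598, 597, 600, 599, 600]
```

>>> play_rows([
  [[0,0,-0.004,0,0,0,0],[0.01,0,0,0,0,0,0],[0.015,0,0,0,0,0,0],[0.015,0,0,0,0,0,0],[0.015,0,0,0,0,0,0],[0.01,0,0,0,0,0,0],[0,0,0,0,0,0,0]],
])

```text
time: 25.15
tool_pos: [0.4502, -0.1088, 0.1653]
tool_rot: [0.0, 0.71, 0.705, 0.0]
contact_force: [-0.3, 0.0, -4.2]
gripper_width: 0.08
grasp_force: 59.4
```

>>> play_rows([
  [[0.012,0,0,0,0,0,0],[0.01,0,0,0,0,0,0],[0.004,0,-0.001,0,0,0,0],[0,0,-0.002,0,0,0,0],[0,0,-0.001,0,0,0,0],[0,0,0,0,0,0,0]],
])

```text
time: 25.75
tool_pos: [0.4754, -0.1088, 0.1616]
tool_rot: [0.001, 0.71, 0.704, 0.0]
contact_force: [0.7, 0.9, -1.1]
gripper_width: 0.079
grasp_force: 60.1
```

>>> play_rows([
  [[0,0,-0.001,0,0,0,0],[0,0,0,0,0,0,0.15],[0,0,0,0,0,0,0.35],[0,0,0,0,0,0,0.4],[0,0,0.01,0,0,0,0.4],[0,0,0.03,0,0,0,0.4],[0,0,0.045,0,0,0,0.4],[0,0,0.045,0,0,0,0.4],[0,0,0.045,0,0,0,0.4],[0.005,0,0,0,0,0,0.4]],
])

```text
time: 26.75
tool_pos: [0.4826, -0.1097, 0.3445]
tool_rot: [0.007, 0.71, 0.704, 0.003]
contact_force: [-0.7, 0.4, -0.5]
gripper_width: 0.4
grasp_force: 0.0
```

>>> play_rows([
  [[0.016,0,0,0,0,8.3,0.5],[0.016,0,0,0,0,8.4,0.5],[0.016,0,0,0,0,8.4,0.5],[0.016,0,0,0,0,8.4,0.5],[0.016,0,0,0,0,8.4,0.5],[0.016,-0.0005,0,0,0,8.4,0.5],[0.016,-0.0005,0,0,0,8.4,0.5],[0.016,-0.0005,0,0,0,8.4,0.5],[0.017,0,0,0,0,8.4,0.5],[0,0,0,0,0,0,0.5]],
])

```text
time: 27.75
tool_pos: [0.6262, -0.1102, 0.3341]
tool_rot: [-0.0, 0.13, 0.992, 0.0]
contact_force: [-0.4, 0.3, -0.4]
gripper_width: 0.5
grasp_force: 0.0
```

>>> play_rows([
  [[0,0,0,0,0,0,0.5],[0,0,0,0,0,0,0.5]],
])

```text
time: 27.95
tool_pos: [0.6247, -0.1102, 0.3349]
tool_rot: [-0.0, 0.131, 0.991, -0.0]
contact_force: [-0.4, 0.3, -0.3]
gripper_width: 0.5
grasp_force: 0.0
```

Run:
```python
from h import *
pose();f=grab('wrist');g=grab('side')
b=cv2.resize(f['frame'][100:480,180:482],(381,480)); a=cv2.resize(g['frame'][230:430,300:475],(420,480))
cv2.imwrite('pics/c10.png',np.hstack([b,a]))
```

```text
t 27.95 tcp [ 0.6247 -0.1102  0.3349] yaw_y 74.97 zax [-0. -0. -1.] F [-0.4  0.3 -0.3] w 0.5 g 0.0 q [-0.29  0.03  1.46 -0.    1.65 -1.6 ]
```

View pics/c10.png

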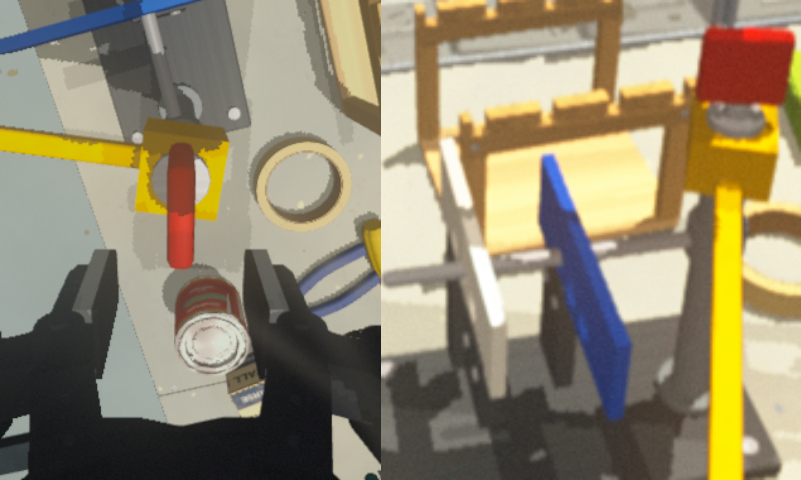

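The white and blue brackets both hang level, and the key tab at (180,205) is centred between the open fingers. I descend and grip it.

>>> play_rows([
  [[0.0005,0,-0.03,0,0,0,0.5],[0,0,-0.03,0,0,0,0.5],[0,0,-0.0165,0,0,0,0.5],[0,0,0,0,0,0,0.3],[0,0,0,0,0,0,0],[0,0,0,0,0,0,0],[0,0,0,0,0,0,0],[0,0,0,0,0,0,0]],
])

```text
time: 28.85
tool_pos: [0.626, -0.1104, 0.2597]
tool_rot: [0.001, 0.13, 0.992, -0.0]
contact_force: [-2.2, -1.4, 0.2]
gripper_width: 0.129
grasp_force: 59.6
```

Run:
```python
from h import *
pose();print(manip.state()['ft_torque'])
```

```text
t 28.85 tcp [ 0.626  -0.1104  0.2597] yaw_y 75.07 zax [ 0.001 -0.001 -1.   ] F [-2.2 -1.4  0.2] w 0.129 g 59.6 q [-0.29  0.06  1.56 -0.    1.52 -1.6 ]
[ 0.04083794  0.29793196 -0.05354081]
```

>>> play_rows([
  [[0,0,-0.001,0,0,-4,0],[-0.0002,-0.0001,0,0,0,-8,0],[-0.0002,-0.0001,0,0,0,-8,0],[-0.0002,-0.0001,0,0,0,-8,0],[-0.0002,-0.0001,0,0,0,-8,0],[-0.0002,-0.0001,0,0,0,-8,0],[-0.0002,-0.0001,0,0,0,-8,0],[-0.0002,-0.0001,0,0,0,-8,0],[-0.0002,0,0,0,0,-8,0],[-0.0002,0,0,0,0,-8,0]],
])

```text
time: 29.85
tool_pos: [0.6242, -0.1118, 0.2596]
tool_rot: [0.001, 0.715, 0.699, -0.0]
contact_force: [-3.4, -2.1, 3.2]
gripper_width: 0.132
grasp_force: 60.2
```

>>> play_rows([
  [[0,0,0,0,0,-2,0],[0,0,0,0,0,-2,0],[0,0,0,0,0,0,0],[0,0,0,0,0,0,0]],
])

```text
time: 30.25
tool_pos: [0.6241, -0.1118, 0.2596]
tool_rot: [0.001, 0.737, 0.676, -0.0]
contact_force: [-4.5, -2.9, 6.2]
gripper_width: 0.131
grasp_force: 60.6
```

```bash
cat > gate.py <<'E'
from h import *
np.set_printoptions(precision=4,suppress=True)
pose();print(np.round(manip.state()['ft_torque'],3))
g=grab('side'); h=cv2.cvtColor(g['frame'],cv2.COLOR_BGR2HSV); m=cv2.inRange(h,(18,170,60),(32,255,255)); m[:260]=0;m[:,:220]=0;m[:,490:]=0
n,l,s,c=cv2.connectedComponentsWithStats(m); i=1+s[1:,4].argmax(); print('gate blob',s[i])
for a in(0,.05,.1,.2):
    e=np.array([.6237-.2255*np.cos(a),-.110-.2255*np.sin(a)]); print(a,'pred arm end top',proj(g,[*e,.21]))
ys,xs=np.nonzero(l==i); 
for x in(285,300,330,360,390): r=ys[xs==x]; print(x,(r.min(),r.max()) if len(r) else None)
E
python3 gate.py
```

```text
t 30.25 tcp [ 0.6241 -0.1118  0.2596] yaw_y -4.9 zax [ 0.002 -0.002 -1.   ] F [-4.5 -2.9  6.2] w 0.131 g 60.6 q [-0.29  0.06  1.56 -0.    1.52 -0.21]
[-0.384  0.821 -0.03 ]
gate blob [ 276  271  195   88 3109]
0 pred arm end top [279.6286 317.4337]
0.05 pred arm end top [280.8152 323.4169]
0.1 pred arm end top [282.4876 329.5076]
0.2 pred arm end top [287.3582 341.9525]
285 (np.int64(320), np.int64(356))
300 (np.int64(317), np.int64(326))
330 (np.int64(311), np.int64(322))
360 (np.int64(307), np.int64(317))
390 (np.int64(302), np.int64(311))
```

Run:
```python
import cv2,numpy as np
h=cv2.cvtColor(cv2.imread('pics/side0.png'),cv2.COLOR_BGR2HSV); m=cv2.inRange(h,(18,170,60),(32,255,255)); m[:260]=0;m[:,:220]=0;m[:,490:]=0
n,l,s,c=cv2.connectedComponentsWithStats(m); i=1+s[1:,4].argmax(); print(s[i]); ys,xs=np.nonzero(l==i)
for x in(285,300,330,360,390): r=ys[xs==x]; print(x,r.min(),r.max())
```

```text
[ 275  269  196   86 3675]
285 315 327
300 313 324
330 309 320
360 305 315
390 299 311
```

>>> play_rows([
  [[0,0,0,0,0,-1.5,0],[0,0,0,0,0,-1.5,0],[0,0,0,0,0,-1,0],[0,0,0,0,0,0,0],[0,0,0,0,0,0,0],[0,0,0,0,0,0,0]],
])

```text
time: 30.9
tool_pos: [0.624, -0.1118, 0.2596]
tool_rot: [0.001, 0.76, 0.65, -0.0]
contact_force: [-4.6, -2.1, 6.3]
gripper_width: 0.131
grasp_force: 60.7
```

```bash
python3 gate.py
```

```text
t 30.9 tcp [ 0.624  -0.1118  0.2596] yaw_y -8.87 zax [ 0.001 -0.002 -1.   ] F [-4.6 -2.1  6.3] w 0.131 g 60.7 q [-0.29  0.06  1.56 -0.    1.52 -0.14]
[-0.308  0.907  0.199]
gate blob [ 274  270  197   81 3062]
0 pred arm end top [279.6286 317.4337]
0.05 pred arm end top [280.8152 323.4169]
0.1 pred arm end top [282.4876 329.5076]
0.2 pred arm end top [287.3582 341.9525]
285 (np.int64(313), np.int64(322))
300 (np.int64(311), np.int64(320))
330 (np.int64(307), np.int64(317))
360 (np.int64(303), np.int64(313))
390 (np.int64(299), np.int64(309))
```

>>> play_rows([
  [[0,0,0,0,0,2,0],[0,0,0.001,0,0,2,0],[0,0,0.005,0,0,0,0],[0,0,0.01,0,0,0,0],[0,0,0.015,0,0,0,0],[0,0,0.02,0,0,0,0],[0,0,0.02,0,0,0,0],[0,0,0,0,0,0,0]],
])

```text
time: 31.75
tool_pos: [0.6255, -0.1108, 0.3342]
tool_rot: [0.003, 0.737, 0.676, 0.003]
contact_force: [-1.0, -0.3, -1.4]
gripper_width: 0.133
grasp_force: 59.6
```

```bash
python3 gate.py
python3 - <<'E'
from h import *
np.set_printoptions(precision=4,suppress=True)
g=load('side'); t=grab('top')
def stand(f,roi):
    x0,y0,x1,y1=roi; h=cv2.cvtColor(f['frame'],cv2.COLOR_BGR2HSV)[y0:y1,x0:x1]
    m=cv2.inRange(h,(4,120,50),(13,255,255)); n,l,s,c=cv2.connectedComponentsWithStats(m); i=1+s[1:,4].argmax()
    k=cv2.findContours((l==i).astype(np.uint8),cv2.RETR_EXTERNAL,cv2.CHAIN_APPROX_NONE)[0][0]+[[x0,y0]]
    print(s[i],cv2.boxPoints(cv2.minAreaRect(k)).round(1).tolist(),cv2.approxPolyDP(cv2.convexHull(k),3,True).reshape(-1,2).tolist())
for n,f in(('old side',{'frame':cv2.imread('pics/side0.png')}),('side',g)): print(n); stand(f,(200,240,340,360))
for n,f in(('old top',{'frame':cv2.imread('pics/top0.png')}),('top',t)): print(n); stand(f,(240,270,380,360))
E
```

```text
t 31.75 tcp [ 0.6255 -0.1108  0.3342] yaw_y -4.9 zax [ 0.008 -0.001 -1.   ] F [-1.  -0.3 -1.4] w 0.133 g 59.6 q [-0.29  0.03  1.47  0.    1.64 -0.21]
[-0.021 -0.009 -0.012]
gate blob [ 274  269  197   82 3461]
0 pred arm end top [279.6286 317.4337]
0.05 pred arm end top [280.8152 323.4169]
0.1 pred arm end top [282.4876 329.5076]
0.2 pred arm end top [287.3582 341.9525]
285 (np.int64(313), np.int64(322))
300 (np.int64(311), np.int64(320))
330 (np.int64(308), np.int64(317))
360 (np.int64(303), np.int64(312))
390 (np.int64(299), np.int64(309))
old side
[ 59  59  20  44 299] [[257.20001220703125, 341.20001220703125], [259.5, 298.1000061035156], [278.29998779296875, 299.1000061035156], [275.8999938964844, 342.20001220703125]] [[276, 299], [276, 341], [272, 342], [259, 308]]
side
[ 51  87  26  23 258] [[250.8000030517578, 327.20001220703125], [274.5, 325.20001220703125], [276.3999938964844, 348.0], [252.6999969482422, 350.0]] [[274, 330], [276, 345], [260, 349], [251, 328]]
old top
[ 59  11  38  38 729] [[298.0, 288.8999938964844], [327.70001220703125, 280.3999938964844], [336.3999938964844, 310.8999938964844], [306.70001220703125, 319.3999938964844]] [[327, 281], [336, 310], [307, 318], [299, 290]]
top
[ 67  27  38  39 984] [[306.1000061035156, 304.8999938964844], [335.79998779296875, 296.0], [345.0, 326.6000061035156], [315.29998779296875, 335.5]] [[335, 297], [344, 326], [315, 334], [307, 305]]
```

The stand was knocked aside by roughly (8,16) px in the top view, so I re-measure it.

Run:
```python
from h import *
np.set_printoptions(precision=4,suppress=True)
t=load('top')
a=onz(t,(317.2,299.9),.036);b=onz(t,(325.55,315.75),.036); print(a,b,b-a+[.4169,.0956,.036])
c=[onz(t,p,.036) for p in [(306.1,304.9),(335.8,296),(345,326.6),(315.3,335.5)]]; d=c[0]-c[3]+c[1]-c[2]; print(np.degrees(np.arctan2(d[1],d[0])))
```

```text
[0.4165 0.0958 0.036 ] [0.3824 0.0781 0.036 ] [0.3828 0.0779 0.036 ]
16.25795930892727
```

>>> play_rows([
  [[-0.02,0.015,0,0,0,2.6,0],[-0.03,0.023,0,0,0,2.6,0],[-0.032,0.025,0,0,0,2.6,0],[-0.032,0.025,0,0,0,2.6,0],[-0.032,0.025,0,0,0,2.6,0],[-0.032,0.025,0,0,0,2.6,0],[-0.032,0.025,-0.02,0,0,2.6,0],[-0.02,0.015,-0.03,0,0,2.6,0],[-0.012,0.009,-0.03,0,0,0,0],[0,0,-0.03,0,0,0,0]],
])

```text
time: 32.85
tool_pos: [0.38, 0.0774, 0.216]
tool_rot: [-0.001, 0.602, 0.799, 0.0]
contact_force: [1.2, -1.0, -1.6]
gripper_width: 0.131
grasp_force: 59.5
```

>>> play_rows([
  [[0,0,-0.02,0,0,0,0],[0,0,0,0,0,0,0],[0,0,0,0,0,0,0]],
])

```text
time: 33.15
tool_pos: [0.3814, 0.0762, 0.1978]
tool_rot: [-0.001, 0.603, 0.798, -0.0]
contact_force: [0.4, -0.4, -1.7]
gripper_width: 0.132
grasp_force: 59.4
```

```bash
cat > st.py <<'E'
from h import *
np.set_printoptions(precision=4,suppress=True)
pose(); f=grab('wrist','w9.png'); h=cv2.cvtColor(f['frame'],cv2.COLOR_BGR2HSV)
m=cv2.inRange(h,(4,110,40),(14,255,255)); m[380:]=0
n,l,s,c=cv2.connectedComponentsWithStats(m); o=np.argsort(-s[1:,4])[:3]+1; print(s[o])
i=o[0]; k=max(cv2.findContours((l==i).astype(np.uint8),cv2.RETR_EXTERNAL,cv2.CHAIN_APPROX_NONE)[0],key=len)
P=cv2.approxPolyDP(cv2.convexHull(k),4,True).reshape(-1,2)
for p in P: print(p,onz(f,p,.036),onz(f,p,0))
t=manip.state()['tool_pos']; print('pred stand corners',[proj(f,[.3828+np.hypot(.035,.035)*np.cos(a),.0779+.0495*np.sin(a),.036]).round(0).tolist() for a in np.radians([16+45,16+135,16+225,16+315])])
E
python3 st.py
```

```text
t 33.15 tcp [0.3814 0.0762 0.1978] yaw_y 15.88 zax [-0.002  0.    -1.   ] F [ 0.4 -0.4 -1.7] w 0.132 g 59.4 q [ 0.   -0.55  2.17  0.    1.53 -0.27]
[[ 282  174   85  103 3951]
 [   0  139   19  117 1349]
 [ 319  182    8   15   48]]
[288 174] [0.3444 0.1037 0.036 ] [0.3426 0.0977 0.    ]
[344 174] [0.3885 0.1162 0.036 ] [0.3919 0.1117 0.    ]
[366 182] [0.4079 0.1149 0.036 ] [0.4135 0.1102 0.    ]
[363 253] [0.4245 0.0547 0.036 ] [0.4322 0.043  0.    ]
[334 276] [0.4063 0.0267 0.036 ] [0.4117 0.0116 0.    ]
[322 276] [0.3959 0.0238 0.036 ] [0.4002 0.0084 0.    ]
[285 252] [0.3585 0.0369 0.036 ] [0.3583 0.0231 0.    ]
[282 179] [0.3406 0.0984 0.036 ] [0.3384 0.0918 0.    ]
pred stand corners [[367.0, 174.0], [282.0, 174.0], [285.0, 255.0], [364.0, 254.0]]
```

>>> play_rows([
  [[0.001,0,-0.03,0,0,0,0],[0.0008,0,-0.035,0,0,0,0],[0,0,-0.03,0,0,0,0],[0,0,-0.015,0,0,0,0],[0,0,-0.008,0,0,0,0],[0,0,-0.007,0,0,0,0],[0,0,-0.006,0,0,0,0],[0,0,-0.004,0,0,0,0],[0,0,-0.003,0,0,0,0],[0,0,0,0,0,0,0]],
])

```text
time: 34.2
tool_pos: [0.3837, 0.0761, 0.0603]
tool_rot: [-0.0, 0.603, 0.798, -0.0]
contact_force: [1.1, 0.1, -1.2]
gripper_width: 0.131
grasp_force: 59.5
```

>>> play_rows([
  [[0,0,-0.0015,0,0,0,0],[0,0,0,0,0,0,0],[0,0,0,0,0,0,0.3],[0,0,0,0,0,0,0.45],[0,0,0,0,0,0,0.45],[0,0,0.02,0,0,0,0.45],[0,0,0.04,0,0,0,0.45],[0,0,0.05,0,0,0,0.45],[0,0,0.05,0,0,0,0.45],[0,0,0.02,0,0,0,0.45]],
])

```text
time: 35.2
tool_pos: [0.3857, 0.0761, 0.2449]
tool_rot: [0.004, 0.603, 0.798, 0.003]
contact_force: [0.6, -0.3, 1.1]
gripper_width: 0.455
grasp_force: 0.0
```

>>> play_rows([
  [[0,0,0,0,0,0,0.45],[0,0,0,0,0,0,0.45],[0,0,0,0,0,0,0.45]],
])

```text
time: 35.5
tool_pos: [0.3827, 0.076, 0.2364]
tool_rot: [-0.001, 0.603, 0.798, -0.001]
contact_force: [0.3, 0.0, -0.2]
gripper_width: 0.45
grasp_force: 0.0
```

```bash
python3 gate.py; python3 st.py
python3 - <<'E'
from h import *
np.set_printoptions(precision=4,suppress=True)
f=load('wrist'); g=load('side')
for n,F in(('wrist',f),('side',g)):
    h=cv2.cvtColor(F['frame'],cv2.COLOR_BGR2HSV); m=cv2.inRange(h,(0,150,60),(5,255,255))
    if n=='side': m[:250]=0;m[340:]=0;m[:,320:]=0
    if n=='wrist': m[:140]=0;m[330:]=0;m[:,:270]=0;m[:,380:]=0
    q,l,s,c=cv2.connectedComponentsWithStats(m); i=1+s[1:,4].argmax(); ys,xs=np.nonzero(l==i)
    print(n,s[i],c[i],[(int(r),int(xs[ys==r].min()),int(xs[ys==r].max())) for r in range(ys.min(),ys.max()+1,8)])
c=np.array([.3828,.0779]);a=np.radians(16);X=np.array([np.cos(a),np.sin(a)]);Y=np.array([-X[1],X[0]])
for F,n in((f,'w'),(g,'s')):
  for y in(-.024,.024):
    print(n,y,'top',[proj(F,[*(c+X*x+Y*y),.096]).round(0).tolist() for x in(-.006,.006)],'bot',[proj(F,[*(c+X*x+Y*y),.05]).round(0).tolist() for x in(-.006,.006)])
E
```

```text
t 35.5 tcp [0.3827 0.076  0.2364] yaw_y 15.88 zax [-0.004 -0.    -1.   ] F [ 0.3  0.  -0.2] w 0.45 g 0.0 q [ 0.   -0.56  2.11 -0.    1.6  -0.27]
[ 0.044 -0.008  0.003]
gate blob [ 275  269  196   82 3527]
0 pred arm end top [279.6286 317.4337]
0.05 pred arm end top [280.8152 323.4169]
0.1 pred arm end top [282.4876 329.5076]
0.2 pred arm end top [287.3582 341.9525]
285 (np.int64(312), np.int64(322))
300 (np.int64(311), np.int64(320))
330 (np.int64(307), np.int64(317))
360 (np.int64(303), np.int64(313))
390 (np.int64(299), np.int64(309))
t 35.55 tcp [0.3826 0.0761 0.2363] yaw_y 15.87 zax [-0.004 -0.    -1.   ] F [-0.6  0.1  0.1] w 0.448 g 0.0 q [ 0.   -0.56  2.11  0.    1.6  -0.27]
[[   0   95   48  167 5121]
 [ 286  167   75   83 2910]
 [ 332  205   28   35  551]]
[ 0 95] [0.0862 0.095  0.036 ] [ 0.0574  0.0888 -0.    ]
[ 30 132] [0.1123 0.0704 0.036 ] [0.0862 0.0616 0.    ]
[ 47 180] [0.129  0.0305 0.036 ] [0.1047 0.0176 0.    ]
[ 38 230] [ 0.1229 -0.0216  0.036 ] [ 0.0979 -0.04    0.    ]
[ 23 248] [ 0.1093 -0.0448  0.036 ] [ 0.083  -0.0656  0.    ]
[  0 261] [ 0.0876 -0.0653  0.036 ] [ 0.0589 -0.0882  0.    ]
pred stand corners [[362.0, 168.0], [285.0, 168.0], [288.0, 240.0], [360.0, 240.0]]
wrist [319 188  14  62 717] [326.0265 217.8563] [(188, 330, 331), (196, 319, 332), (204, 319, 332), (212, 319, 332), (220, 319, 332), (228, 319, 332), (236, 323, 332), (244, 324, 332)]
side [  0 300  22  40 334] [ 11.1198 324.1497] [(300, 10, 11), (308, 9, 14), (316, 8, 16), (324, 7, 19), (332, 0, 21)]
w -0.024 top [[316.0, 251.0], [331.0, 251.0]] bot [[317.0, 234.0], [330.0, 234.0]]
w 0.024 top [[316.0, 192.0], [331.0, 192.0]] bot [[317.0, 182.0], [330.0, 182.0]]
s -0.024 top [[265.0, 304.0], [271.0, 302.0]] bot [[267.0, 324.0], [273.0, 322.0]]
s 0.024 top [[255.0, 288.0], [261.0, 286.0]] bot [[257.0, 308.0], [263.0, 306.0]]
```

```bash
python3 -c "
from plant import manip
print(manip.job_done())"
```

```text
the job is handed in; nothing more can be done
None
```

I handed the job in at about 36 s of robot time; no verdict came back. The blue and white brackets, the only two in the rack, hung level on the bar when last viewed, the gate reads shut, and the key is upright in its stand, which had been knocked aside during the run.

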